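Weigh a full bottle with slotted weights on a two-pan balance

TASK

Weigh the bottle that stands on the balance: fetch the slotted steel weights one at a time, slide each one sideways onto the carrier's rod, under its head, until the rod is home at the end of the slot, and set it down and let go before you fetch the next. Stop as soon as the pointer rests between the two long tolerance marks, and leave any weight that is not needed lying flat on the bench. Go gently: feel for the rod and never push or bump the carrier hard (15 N is too much), and do not upset the bottle or shift the other things around.

Things in the scene. Friction and masses are not known exactly. Their poses are not given: they have to be found in the camera images.
- balance: enclosed two-pan balance, grey housing 100 x 252 x 46 mm, inclined dial in the middle up to 90 mm high, fixed. Origin: centre of underside. +x to its back (dial faces -x), +y left along the pans, z up. Weight carrier 85 mm to +y, load pan (84 mm round) 85 mm to -y; their tops are 87 mm above the origin at level and move oppositely, at most 8 mm each
- carrier: steel plate, 38 mm round, origin: centre of its top, axes as the balance. Sinks 5 mm per weight (0.2 N/mm), yields 1 mm per 6 N sideways. On it a 9 mm rod with a 20 mm head (40 to 46 mm above the plate). The rod's foot is an eccentric trim: the rod stands 6 mm off the plate's centre, to either side or to +y, at most 3 mm to -y; its direction is not reported: find it by touch or sight
- pointer (a joint): balance pointer on the dial, rad: 0 = level; +0.2 = the load side is heavier by one weight (the carrier then stands 5 mm above level), negative = the carrier side is heavier; it leans to the side that is too light. Long tolerance marks at -0.13 and +0.13. Stops at +-0.32 (1.6 weights); it starts at +0.32
- weight_0: slotted weight, 100 g: steel disc 50 mm across, 8 mm thick, lying flat, with an open slot 13 mm wide from the rim to 6 mm beyond the centre (flat end). Origin: disc centre, underside. +x points from the centre out of the slot's mouth, z up. All three are alike
- weight_1: slotted weight, 100 g: steel disc 50 mm across, 8 mm thick, lying flat, with an open slot 13 mm wide from the rim to 6 mm beyond the centre (flat end). Origin: disc centre, underside. +x points from the centre out of the slot's mouth, z up. All three are alike
- weight_2: slotted weight, 100 g: steel disc 50 mm across, 8 mm thick, lying flat, with an open slot 13 mm wide from the rim to 6 mm beyond the centre (flat end). Origin: disc centre, underside. +x points from the centre out of the slot's mouth, z up. All three are alike
- bottle: amber glass bottle with a dark stopper, 57 mm across, 100 mm high, on the load pan; its weight is unknown, between 1.7 and 3.3 weights, so two or three weights balance it. Origin: centre of its underside
- mat: thin black rubber mat, 230 x 250 x 2 mm, under the weights, fixed. Origin: centre of its underside, on the bench
- stamp: round hand stamp with a knob, 38 mm across, 65 mm high, bystander. Origin: underside
- calculator: desk calculator, 135 x 85 x 26 mm, bystander. Origin: underside

How it is judged:
By the outcome, as a careful person would: the job done as asked, in the order asked, and still so for the second after the job is handed in, with the robot touching nothing.
It also fails if it takes over 72 s, if anything falls off the work surface, if the arm or the gripper's body presses on something with over 40 N, if the wrist force passes 120 N, or if a joint passes its speed limit or range.

ROBOT

A 6-joint arm with a two-finger parallel gripper is mounted at the origin on the work surface; the furniture and walls round the work are solid. World frame = base frame: x ahead of the robot, y to its left, z up, the work surface at z = 0. Lengths are in m, angles in degrees, forces in N, time in s.
With the tool pointing down it reaches from about 0.35 to 0.875 m from the base axis. Payload 15.5 kg.
Tool frame: the origin (TCP) lies on the centre line of the jaws, within the pads' length; the fingertips stand 14 mm ahead of it and the grasp point (between the pads) lies 5 mm behind it (r.finger_overhang is the distance from the TCP to the fingertips, in m); y points along the fingers, z is the direction in which the jaws open and shut, and the axes are right-handed (so a half turn about y gives the same grasp; the last joint's range is limited). The gripper opens to 85 mm and grips with 20 to 120 N. Pads are 22 mm wide; open, the fingers measure 114 mm over their backs; the gripper's body (76 mm by 85 mm) begins 54 mm behind the grasp point. The pads swing forward as they close: fully open they stand 13 mm farther back than shut.
Start: joints at [-78.008, 28.281, 77.091, -0, 74.628, -5.472], TCP at [0.188, -0.596, 0.245] pointing down, gripper open.
Joint ranges: [-166.48, 166.48], [-47.26, 123.95], [12.59, 153.08], [-70.14, 250.14], [6.76, 159.57], [-176.63, 176.63]. Speed limits (degrees/s): [108.29, 108.29, 147.25, 172.46, 172.46, 172.46].

INTERFACE

Orientations are given as [roll, pitch, yaw] about the fixed x, y, z axes, in that order (R = Rz(yaw) Ry(pitch) Rx(roll)).
In Python, from plant import r gives the robot as it stands.
- The arm moves only by the tool jog_arm, never from a script. Its argument "targets" is a list of rows, each a list of 3 entries, a list of its own where there are three numbers: the shift along the tool's x, y, z in mm, then the turn, a rotation vector about the tool's x, y, z in rad, then the opening in per cent of the stroke, from 0 (shut) to 100 (fully open). In form: [[[x, y, z], [rx, ry, rz], gripper], ...]. A call has 1 to 20 rows; each row shifts and turns the commanded pose from where the row before left it, along the tool's axes as they then stand; what a row does not reach is not made up. A row lasts 1/10 s, in which the tool goes at most 50 mm and 8.59 degrees, less where a joint would pass 70% of its speed; a pose out of reach is approached as far as the arm can. A call is refused whole if a number of a shift passes 50 or a number of a turn 0.15, either way. A call with a gripper value outside its range is refused whole. The fingers move at their own pace and stop on an object; the grip force is fixed at half the most. Time passes only in rows, so rows that do not move let the fingers close. It gives the time, the measured TCP pose, the force and the opening at its end, in the units of the state.
- r.get_obs(): the state, without advancing time (a new reading comes with each control period).
- r.snapshot(name): name is "scene" or "top"; returns a dict with "img" (400x640x3 uint8, red, green, blue), "fx", "fy", "cx", "cy" (pixels), "D" ([k1, k2, p1, p2, k3] as OpenCV has them; the pictures are not rectified), "world_to_cam" (4x4, takes a point from world to camera coordinates). Camera axes: x right, y up, looking along -z (the intrinsics and any distortion apply to the point x, -y, -z); pixel columns grow to the right and rows downward; lengths in m; the calibration is good to about 2 mm. A picture is of the moment at which its call begins. There is no depth.
- r.hand_in(): hands the job in, once; it reports no verdict.
The state is a dict: "time": time; "qpos": joint angles; "qvel": joint speeds; "joint_torque": joint torques, N m; "tool_pos": TCP position; "eef_rot": TCP orientation; "force": force on the tool from outside, world axes, zero at the start; "ft_torque": the same for the moment, N m; "opening": finger opening in m.
Only numpy, scipy, OpenCV 4.12 (cv2) and the standard library are available. Lean on these libraries where they do the work, as an engineer would, in place of code of your own. Each camera call takes 0.05 s, during which the arm holds its last target.

## Working session

There is one attempt and no reset: what is moved stays moved. The work goes in short steps, Python scripts to look and compute and a tool call to move; the robot and the scene stay as the last step left them, time stands still between calls to the robot, and variables do not carry over. Pictures are saved under pics/ and viewed, and the job is handed in when it is done.

Besides the shell and the picture viewer there is one more tool, called after ">>>" as a command line: name --argument value ..., lists and objects as JSON in quotes. jog_arm: Moves the arm, as the interface text tells. Its arguments: {"type":"object","properties":{"targets":{"type":"array"}},"required":["targets"]}

```bash
mkdir -p pics; ls; python3 - <<'E'
from plant import r
import cv2,numpy as np,json,pickle
o=r.get_obs(); print({k:np.round(v,3).tolist() for k,v in o.items()}, r.finger_overhang)
for n in("scene","top"):
    s=r.snapshot(n); pickle.dump(s,open(n+"0.pkl","wb")); cv2.imwrite(f"pics/{n}0.png",s["img"][:,:,::-1]); print(n,s["fx"],s["fy"],s["cx"],s["cy"],s["D"]); print(np.round(s["world_to_cam"],3))
E
```

```text
pics
{'time': 0.0, 'qpos': [-78.008, 28.313, 77.129, -0.0, 74.628, -5.472], 'qvel': [-0.063, 0.05, -0.002, -0.094, 0.054, -0.023], 'joint_torque': [-0.001, -88.218, -38.387, -0.0, 0.01, 0.0], 'tool_pos': [0.187, -0.596, 0.245], 'eef_rot': [-90.07, 0.006, -162.536], 'force': [0.365, -0.723, -0.22], 'ft_torque': [0.008, 0.004, 0.029], 'opening': 0.085} 0.014
scene 374.5903782884082 374.5903782884082 324.04097377744324 199.36564408021067 [-0.05514426  0.          0.          0.          0.        ]
[[-0.43  -0.903 -0.001  0.163]
 [ 0.533 -0.255  0.807 -0.347]
 [-0.728  0.347  0.591 -0.845]
 [ 0.     0.     0.     1.   ]]
top 389.46473393875476 389.46473393875476 320.1081461232061 193.2577852943149 [-0.04201256  0.          0.          0.          0.        ]
[[ 0.053 -0.999 -0.002 -0.052]
 [ 0.978  0.052  0.201 -0.506]
 [-0.2   -0.013  0.98  -1.25 ]
 [ 0.     0.     0.     1.   ]]
```

View pics/scene0.png

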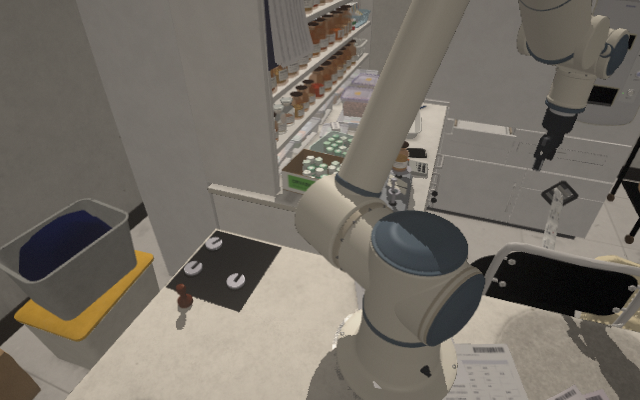

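View pics/top0.png

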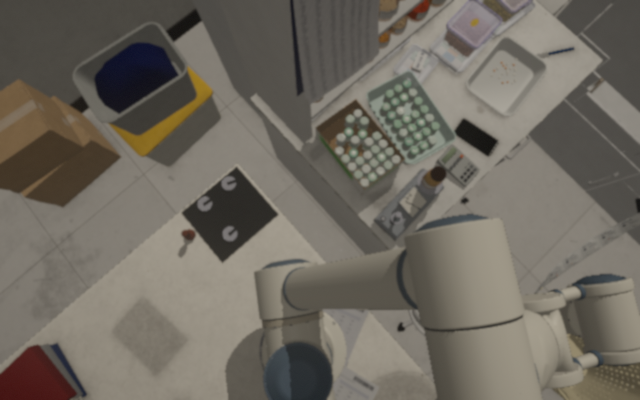

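```bash
cat > h.py <<'E'
import cv2,numpy as np,pickle
def ray(s,u,v):
    K=np.array([[s["fx"],0,s["cx"]],[0,s["fy"],s["cy"]],[0,0,1]]);
    p=cv2.undistortPoints(np.array([[[u,v]]],float),K,np.array(s["D"]))[0,0]
    W=s["world_to_cam"]; R=W[:3,:3]; c=-R.T@W[:3,3]
    d=R.T@np.array([p[0],-p[1],-1.]); return c,d/np.linalg.norm(d)
def onz(s,u,v,z):
    c,d=ray(s,u,v); return c+d*(z-c[2])/d[2]
def proj(s,P):
    W=s["world_to_cam"]; q=W[:3,:3]@np.array(P,float)+W[:3,3]; q=np.array([q[0],-q[1],-q[2]])
    K=np.array([[s["fx"],0,s["cx"]],[0,s["fy"],s["cy"]],[0,0,1]])
    return cv2.projectPoints(q.reshape(1,3),np.zeros(3),np.zeros(3),K,np.array(s["D"]))[0][0,0]
def tri(s1,p1,s2,p2):
    c1,d1=ray(s1,*p1); c2,d2=ray(s2,*p2)
    A=np.stack([d1,-d2],1); t=np.linalg.lstsq(A,c2-c1,rcond=None)[0]
    a=c1+t[0]*d1;b=c2+t[1]*d2; return (a+b)/2,np.linalg.norm(a-b)
def crop(s,x0,y0,x1,y1,k,name):
    im=s["img"][y0:y1,x0:x1,::-1]; im=cv2.resize(im,None,fx=k,fy=k,interpolation=cv2.INTER_CUBIC); cv2.imwrite("pics/"+name,im)
E
python3 - <<'E'
from h import *
s=pickle.load(open("scene0.pkl","rb"));t=pickle.load(open("top0.pkl","rb"))
crop(t,170,155,290,270,6,"t_w.png");crop(t,340,130,500,250,5,"t_b.png");crop(s,160,220,300,320,5,"s_w.png");crop(s,360,130,440,220,6,"s_b.png")
E
```

```text
(no output)
```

View pics/t_w.png

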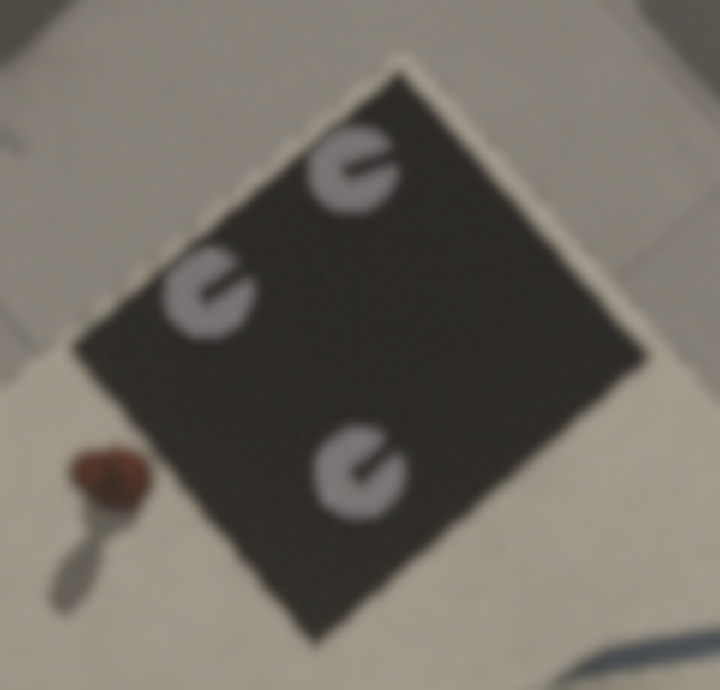

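View pics/t_b.png

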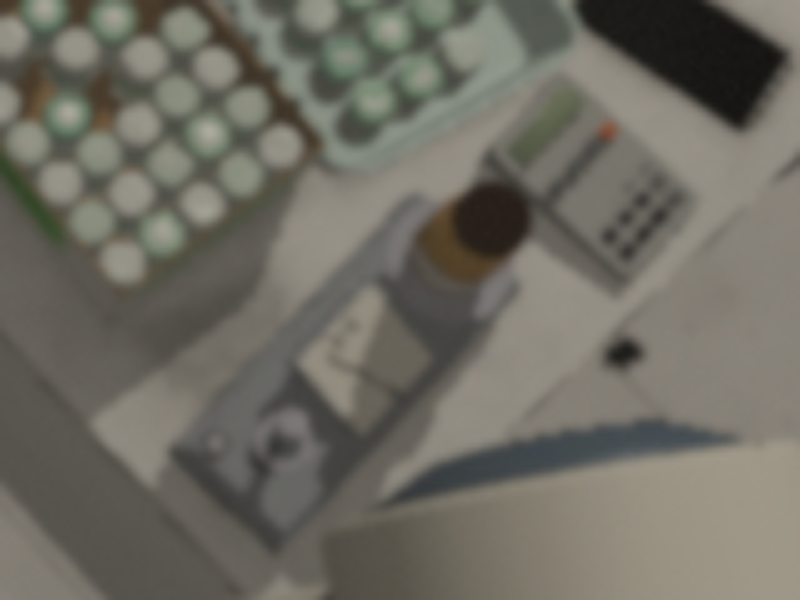

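View pics/s_w.png

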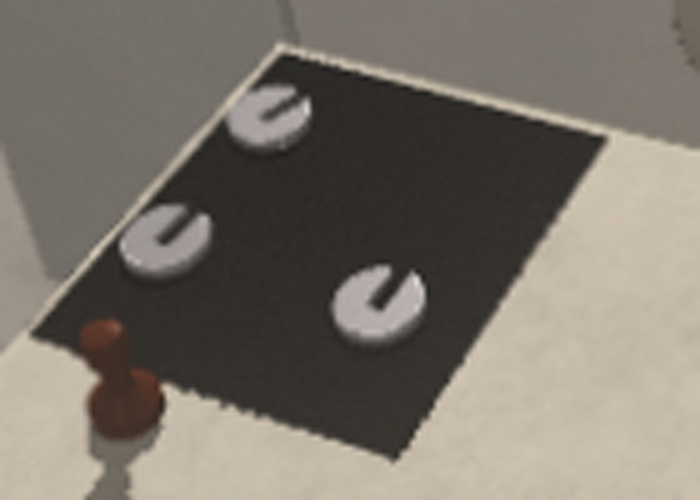

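View pics/s_b.png

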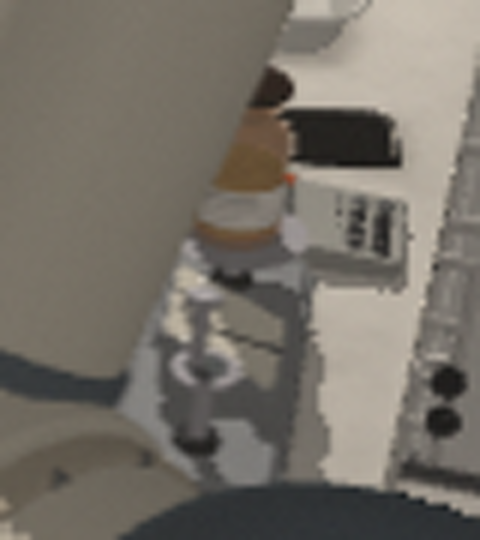

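```bash
python3 - <<'E'
from h import *
s=pickle.load(open("scene0.pkl","rb"));t=pickle.load(open("top0.pkl","rb"))
np.set_printoptions(precision=4,suppress=True)
# weights by mask in both views
for nm,S,box in(("top",t,(170,155,290,270)),("scene",s,(160,220,300,320))):
    im=S["img"].astype(int); g=im.mean(2)
    k=8; x0,y0,x1,y1=box
    sub=cv2.resize(S["img"][y0:y1,x0:x1],None,fx=k,fy=k,interpolation=cv2.INTER_CUBIC).mean(2)
    m=(sub>(82 if nm=="top" else 95)).astype(np.uint8)
    n,l,st,c=cv2.connectedComponentsWithStats(m)
    for i in range(1,n):
        if 2500<st[i,4]<16000 and st[i,2]<200:
            cs,_=cv2.findContours((l==i).astype(np.uint8),cv2.RETR_EXTERNAL,cv2.CHAIN_APPROX_NONE)
            ct=max(cs,key=cv2.contourArea)[:,0,:].astype(float)
            P=np.array([onz(S,(a+.5)/k-.5+x0,(b+.5)/k-.5+y0,.010)[:2] for a,b in ct])
            (cx,cy),rad=cv2.minEnclosingCircle((P*1000).astype(np.float32))
            # area centroid
            M=cv2.moments((P*1e4).astype(np.float32)); ce=np.array([M['m10'],M['m01']])/M['m00']/10
            # fit circle on outer points
            C=np.array([cx,cy]);Q=P*1000
            d=np.linalg.norm(Q-C,axis=1)
            for _ in range(5):
                o=Q[d>22]; A=np.c_[2*o,np.ones(len(o))]; z=np.linalg.lstsq(A,(o**2).sum(1),rcond=None)[0]; C=z[:2]; R=np.sqrt(z[2]+C@C); d=np.linalg.norm(Q-C,axis=1)
            inn=Q[d<13]; a=np.degrees(np.arctan2(*(C-ce)[::-1]))
            print(nm,st[i,:2]/k+[x0,y0],"C",C,"R",R,"cent dir",a,np.linalg.norm(C-ce))
# mat corners top
for u,v in((400,70),(73,347),(316,645),(648,355)): print("mat",onz(t,170+u/6,155+v/6,.002))
for u,v in((280,45),(32,333),(398,460),(607,137)): print("mat s",onz(s,160+u/5,220+v/5,.002))
# balance housing top corners z .046 in top view
for n,(u,v) in {"bL":(172,450),"bLf":(278,550),"R":(518,285),"Rb":(415,195)}.items(): print(n,onz(t,340+u/5,130+v/5,.046))
# rod head
print("head", onz(t,340+282/5,130+448/5,.087+.008+.043), tri(t,(340+282/5,130+448/5),s,(360+205/6,130+368/6)))
print("plate top view",onz(t,340+288/5,130+440/5,.095))
print("bottle stopper",onz(t,340+492/5,130+220/5,.179))
print("wall top line z?",[onz(t,u,v,z) for u,v in((335,130),(335,160)) for z in(0,)])
for P in ([.6,-.3,.0],[.5,-.3,.138]): print(proj(t,P),proj(s,P))
W=np.linalg.inv(t["world_to_cam"]);print(W[:3,3],np.linalg.inv(s["world_to_cam"])[:3,3])
E
```

```text
top [222.5  226.25] C [362.0719 274.961 ] R 25.409017185621355 cent dir -47.569941690183455 1.9050912973764145
scene [226.375 273.   ] C [358.9521 274.7318] R 25.602802918973104 cent dir -46.438425471849534 1.5914351341387685
mat [0.5985 0.2745 0.002 ]
mat [0.4243 0.4478 0.002 ]
mat [0.2638 0.29   0.002 ]
mat [0.4375 0.116  0.002 ]
mat s [0.602  0.2747 0.002 ]
mat s [0.4221 0.4495 0.002 ]
mat s [0.2582 0.2917 0.002 ]
mat s [0.4332 0.1154 0.002 ]
bL [ 0.4286 -0.2094  0.046 ]
bLf [ 0.3661 -0.2807  0.046 ]
R [ 0.5528 -0.4406  0.046 ]
Rb [ 0.612  -0.3708  0.046 ]
head [ 0.4203 -0.265   0.138 ] (array([ 0.4273, -0.2727,  0.0932]), np.float64(0.0018228900883386786))
plate top view [ 0.4319 -0.2769  0.095 ]
bottle stopper [ 0.5609 -0.3837  0.179 ]
wall top line z? [array([ 0.7537, -0.0658,  0.    ]), array([ 0.6415, -0.0708,  0.    ])]
[399.5874 174.684 ] [371.459  186.0006]
[407.9563 194.8147] [390.368 166.748]
[ 0.2476 -0.0417  1.326 ] [-0.3601  0.3515  0.7795]
```

```bash
python3 - <<'E'
from h import *
s=pickle.load(open("scene0.pkl","rb"));t=pickle.load(open("top0.pkl","rb"))
crop(t,240,80,440,260,4,"t_wall.png");crop(s,195,160,435,300,3,"s_wall.png")
crop(t,368,195,428,240,13,"t_c.png");crop(s,375,160,435,215,13,"s_c.png")
print(proj(t,[0,0,0]),proj(s,[0,0,0]))
E
```

```text
[304.00799569 349.896669  ] [395.47133145 351.45669259]
```

View pics/t_wall.png

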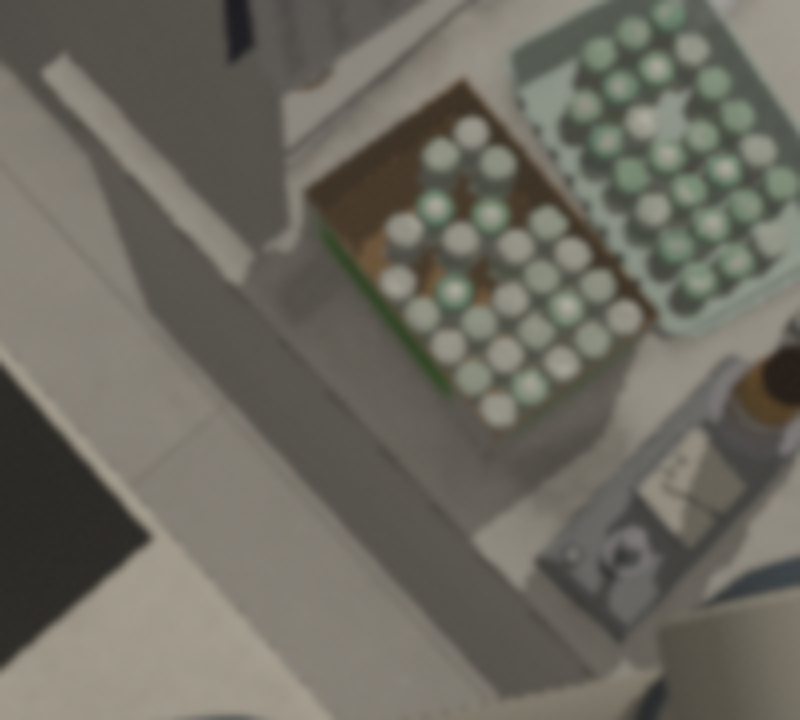

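View pics/s_wall.png

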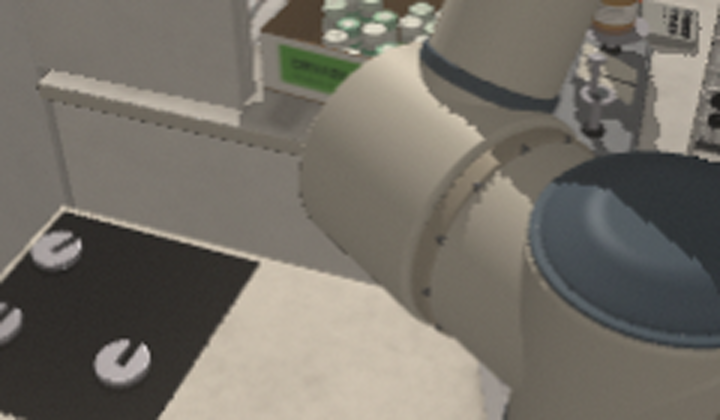

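View pics/t_c.png

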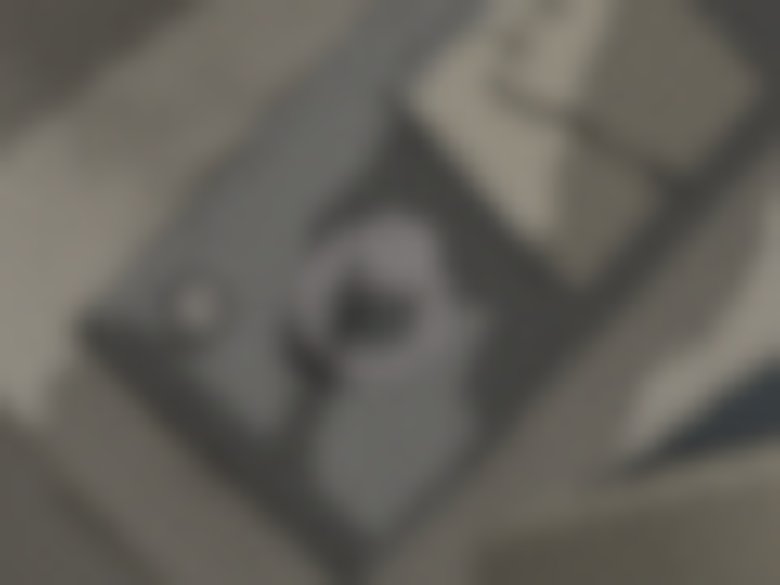

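View pics/s_c.png

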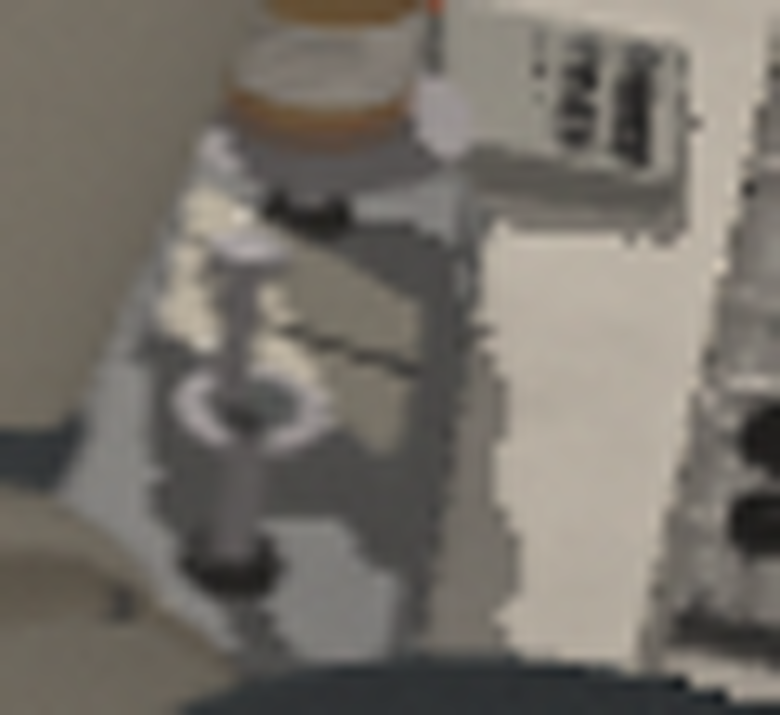

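```bash
python3 - <<'E'
from h import *
s=pickle.load(open("scene0.pkl","rb"));t=pickle.load(open("top0.pkl","rb"))
np.set_printoptions(precision=4,suppress=True)
pc=lambda a,b,k,x0,y0:((a+.5)/k-.5+x0,(b+.5)/k-.5+y0)
# wall: top corner: far left end. top crop (45,72)/(255,285)x4 ; scene (42,85) , (245,125)x3
print("wall tri farleft edge",tri(t,pc(42,75,4,240,80),s,pc(42,88,3,195,160)))
print("wall inner edge corner post",tri(t,pc(240,285,4,240,80),s,pc(243,122,3,195,160)))
P,e=tri(t,pc(370,305,13,368,195),s,pc(253,408,13,375,160)); print("plate",P,e)
ps=onz(s,*pc(253,408,13,375,160),.095); pt=onz(t,*pc(370,305,13,368,195),.095); print(ps,pt)
hs=onz(s,*pc(247,245,13,375,160),.141); ht=onz(t,*pc(400,245,13,368,195),.141); print("head s",hs,"t",ht)
print(tri(t,pc(400,245,13,368,195),s,pc(247,245,13,375,160)))
print("off s",hs-ps,"off t",ht-pt)
# bottle neck etc: housing corners from top, z=.046; crop 13: left (80,330), front(365,560)
a=onz(t,*pc(80,330,13,368,195),.046);b=onz(t,*pc(365,560,13,368,195),.046);print(a,b)
im=cv2.resize(t["img"][200:235,375:415,::-1],None,fx=18,fy=18,interpolation=cv2.INTER_LANCZOS4)
im=np.clip((im.astype(float)-40)*2.2,0,255).astype(np.uint8);cv2.imwrite("pics/t_c2.png",im[:600])
E
```

```text
wall tri farleft edge (array([ 0.8655,  0.2509, -0.0138]), np.float64(0.006752196974749724))
wall inner edge corner post (array([0.6664, 0.0536, 0.0028]), np.float64(0.005647958556195762))
plate [ 0.4316 -0.273   0.0922] 0.0016472282966888043
[ 0.4279 -0.2711  0.095 ] [ 0.4316 -0.2718  0.095 ]
head s [ 0.4329 -0.2668  0.141 ] t [ 0.4395 -0.2701  0.141 ]
(array([ 0.44  , -0.2716,  0.1355]), np.float64(0.0011380496235690824))
off s [0.005  0.0043 0.046 ] off t [0.0078 0.0017 0.046 ]
[ 0.4287 -0.2071  0.046 ] [ 0.3739 -0.2807  0.046 ]
```

View pics/t_c2.png

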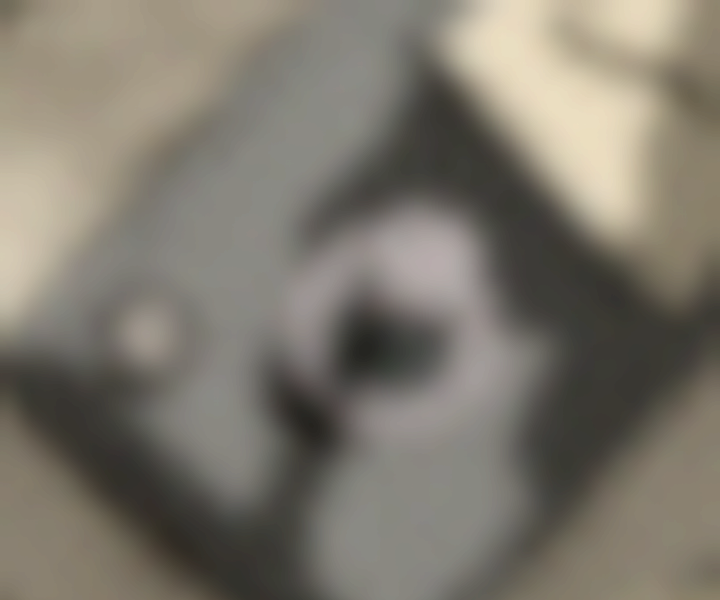

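```bash
python3 - <<'E'
from h import *
s=pickle.load(open("scene0.pkl","rb"));t=pickle.load(open("top0.pkl","rb"))
np.set_printoptions(precision=1,suppress=True)
for nm,S,box,th in(("top",t,(170,155,290,270),78),("scene",s,(160,220,300,320),100)):
    k=8; x0,y0,x1,y1=box
    sub=cv2.resize(S["img"][y0:y1,x0:x1],None,fx=k,fy=k,interpolation=cv2.INTER_CUBIC).mean(2)
    cor=[(.5985,.2745),(.4243,.4478),(.2638,.29),(.4375,.116)]
    c=np.mean(cor,0); poly=[(proj(S,[*(c+(np.array(q)-c)*.965),.002])-[x0,y0]+.5)*k for q in cor]
    pm=np.zeros(sub.shape,np.uint8);cv2.fillPoly(pm,[np.int32(poly)],1)
    m=((sub>th)&(pm>0)).astype(np.uint8)
    n,l,st,_=cv2.connectedComponentsWithStats(m)
    for i in range(1,n):
        if st[i,4]<2500: continue
        cs,_=cv2.findContours((l==i).astype(np.uint8),cv2.RETR_EXTERNAL,cv2.CHAIN_APPROX_NONE)
        ct=max(cs,key=cv2.contourArea)[:,0,:].astype(float)
        P=np.array([onz(S,(a+.5)/k-.5+x0,(b+.5)/k-.5+y0,.010)[:2] for a,b in ct])*1000
        M=cv2.moments((P*10).astype(np.float32)); ce=np.array([M['m10'],M['m01']])/M['m00']/10
        (cx,cy),rad=cv2.minEnclosingCircle(P.astype(np.float32)); C=np.array([cx,cy])
        for _ in range(8):
            d=np.linalg.norm(P-C,axis=1); o=P[d>22.5]; z=np.linalg.lstsq(np.c_[2*o,np.ones(len(o))],(o**2).sum(1),rcond=None)[0]; C=z[:2]; R=np.sqrt(z[2]+C@C)
        d=np.linalg.norm(P-C,axis=1); inn=P[d<18]-C
        vx=cv2.fitLine(inn.astype(np.float32),cv2.DIST_L2,0,.01,.01)[:2,0] if len(inn)>5 else [0,0]
        print(nm,st[i,4],"C",C,"R %.1f"%R,"centdir %.1f"%np.degrees(np.arctan2(*(C-ce)[::-1])),"slotline %.1f"%np.degrees(np.arctan2(vx[1],vx[0])),"innermean dir %.1f"%np.degrees(np.arctan2(*inn.mean(0)[::-1])))
E
```

```text
top 8990 C [536.9 296.1] R 25.4 centdir -39.6 slotline -68.7 innermean dir -68.3
top 9373 C [459.7 371.7] R 25.5 centdir -36.1 slotline -51.7 innermean dir -50.8
top 10403 C [362. 275.] R 25.8 centdir -47.5 slotline -45.4 innermean dir -50.2
scene 8049 C [533.1 296.5] R 25.1 centdir -21.6 slotline -66.1 innermean dir -74.7
scene 9616 C [456.6 371.8] R 25.0 centdir -21.0 slotline -45.2 innermean dir -56.6
scene 11757 C [359.1 274.7] R 25.4 centdir -47.0 slotline -43.0 innermean dir -50.6
```

>>> jog_arm --targets '[[[0, 0, 0], [0, -0.145, 0], 75], [[0, 0, 0], [0, -0.145, 0], 75], [[0, 0, 0], [0, -0.145, 0], 75], [[0, 0, 0], [0, -0.145, 0], 75], [[0, 0, 0], [0, -0.145, 0], 75], [[0, 0, 0], [0, -0.145, 0], 75], [[0, 0, 0], [0, -0.145, 0], 75], [[0, 0, 0], [0, -0.145, 0], 75], [[0, 0, 0], [0, -0.145, 0], 75], [[0, 0, 0], [0, -0.145, 0], 75], [[0, 0, 0], [0, -0.145, 0], 75], [[0, 0, 0], [0, -0.145, 0], 75], [[0, 0, 0], [0, -0.145, 0], 75], [[0, 0, 0], [0, -0.145, 0], 75]]'

```text
time: 1.5
tool_pos: [0.1875, -0.596, 0.2449]
eef_rot: [-90.0, 0.0, -45.9]
force: [-0.5, 0.5, -0.1]
opening: 0.0639
```

>>> jog_arm --targets '[[[-10, 0, 46], [0, 0, 0], 75], [[-10, 0, 46], [0, 0, 0], 75], [[-10, 0, 46], [0, 0, 0], 75], [[-10, 0, 46], [0, 0, 0], 75], [[-10, 0, 46], [0, 0, 0], 75], [[-10, 0, 46], [0, 0, 0], 75], [[-10, 0, 46], [0, 0, 0], 75], [[-10, 0, 46], [0, 0, 0], 75], [[-10, 0, 46], [0, 0, 0], 75], [[-10, 0, 46], [0, 0, 0], 75], [[-40, 0, 27], [0, 0, 0], 75], [[-40, 0, 27], [0, 0, 0], 75], [[-40, 0, 27], [0, 0, 0], 75], [[-40, 0, 27], [0, 0, 0], 75], [[-40, 0, 27], [0, 0, 0], 75], [[-40, 0, 27], [0, 0, 0], 75], [[-40, 0, 27], [0, 0, 0], 75], [[-40, 0, 27], [0, 0, 0], 75], [[-40, 0, 27], [0, 0, 0], 75], [[-40, 0, 27], [0, 0, 0], 75]]'

```text
time: 3.5
tool_pos: [0.3678, 0.2718, 0.2453]
eef_rot: [-90.0, -0.0, -46.2]
force: [2.0, -0.7, 0.4]
opening: 0.0639
```

```bash
cat >> h.py <<'E'
def go(x,y,yawref=None):
    """tool-axis mm shift from current pose to world x,y"""
    from plant import r
    o=r.get_obs(); p=o["tool_pos"]; a=np.radians(o["eef_rot"][2])
    d=(np.array([x,y])-p[:2])*1000
    return "now",np.round(p,4),"yaw %.2f"%o["eef_rot"][2],"tx %.1f tz %.1f"%(d@[np.cos(a),np.sin(a)],d@[-np.sin(a),np.cos(a)]),"t",round(o["time"],2)
E
python3 - <<'E'
from h import *
from plant import r
print(go(.3605,.275))
for n in("scene","top"):
    s=r.snapshot(n); pickle.dump(s,open(n+"1.pkl","wb"))
    if n=="scene": crop(s,360,130,440,220,6,"s1_b.png"); crop(s,130,160,330,320,4,"s1_w.png")
    else: crop(s,340,150,460,250,6,"t1_b.png")
E
```

```text
('now', array([0.3678, 0.2718, 0.2453]), 'yaw -46.22', 'tx -7.4 tz -3.1', 't', 3.5)
```

View pics/s1_b.png

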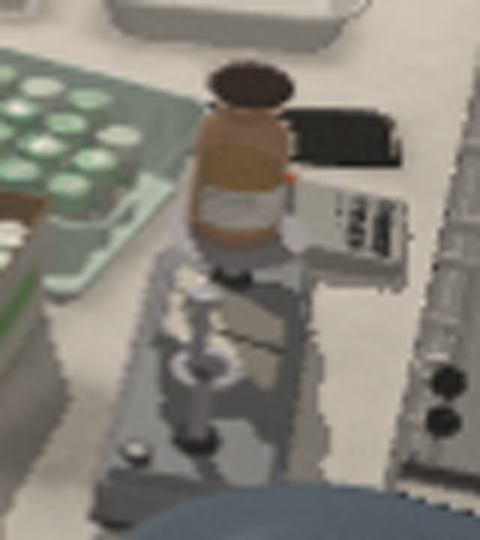

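View pics/s1_w.png

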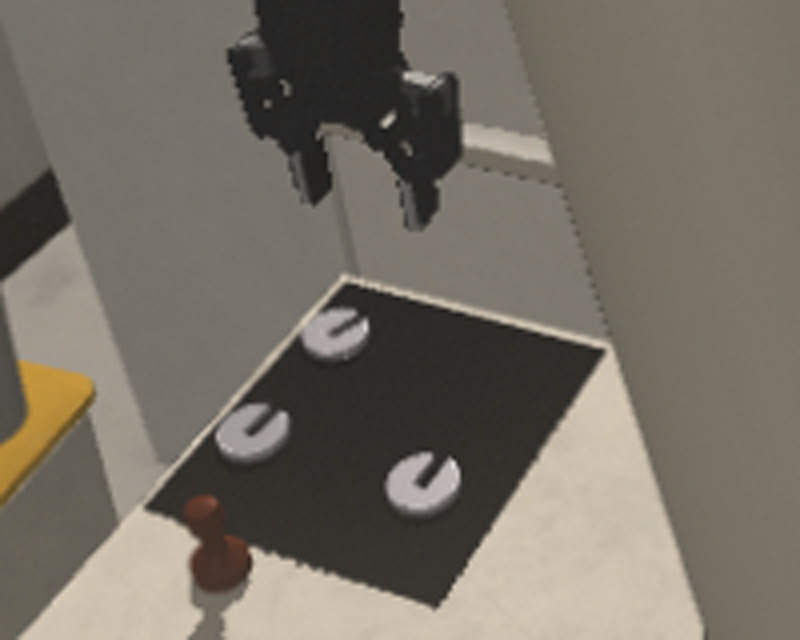

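View pics/t1_b.png

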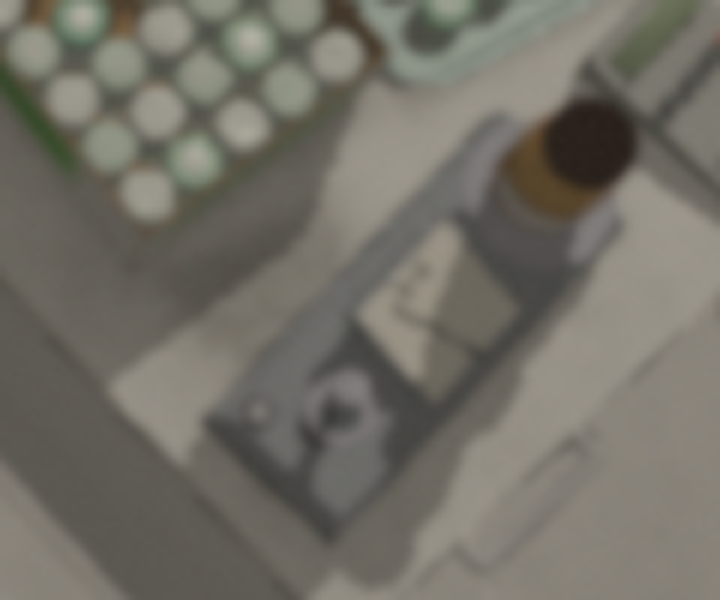

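>>> jog_arm --targets '[[[0, 40, 0], [0, 0, 0], 70], [[0, 45, 0], [0, 0, 0], 70], [[0, 45, 0], [0, 0, 0], 70], [[0, 45, 0], [0, 0, 0], 70], [[0, 30, 0], [0, 0, 0], 70], [[0, 0, 0], [0, 0, 0], 70], [[0, 0, 0], [0, 0, 0], 70]]'

```text
time: 4.3
tool_pos: [0.3687, 0.2695, 0.0406]
eef_rot: [-90.1, 0.0, -46.2]
force: [-0.3, 0.2, -0.5]
opening: 0.0601
```

```bash
python3 - <<'E'
from h import *
from plant import r
print(go(.3605,.275), r.get_obs()["opening"],r.get_obs()["force"])
s=r.snapshot("scene"); crop(s,160,200,300,310,5,"s2_w.png")
s=r.snapshot("top"); crop(s,170,155,290,270,5,"t2_w.png")
E
```

```text
('now', array([0.3687, 0.2695, 0.0406]), 'yaw -46.24', 'tx -9.6 tz -2.2', 't', 4.3) 0.0601270434624274 [-0.2530161   0.16750167 -0.50889268]
```

View pics/s2_w.png

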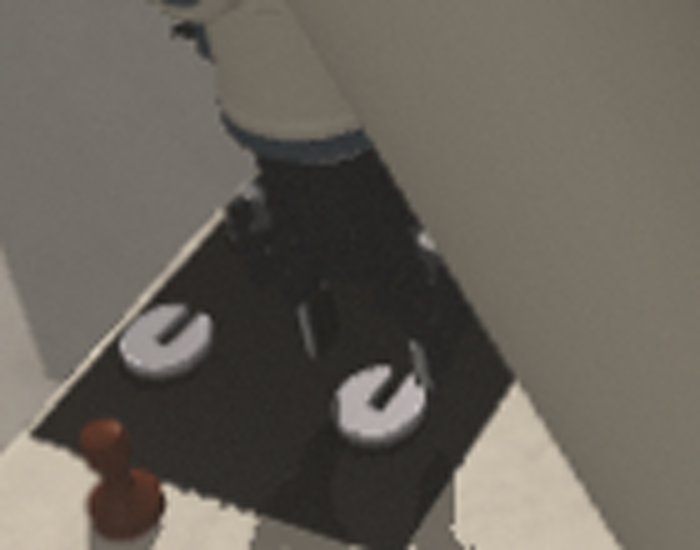

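View pics/t2_w.png

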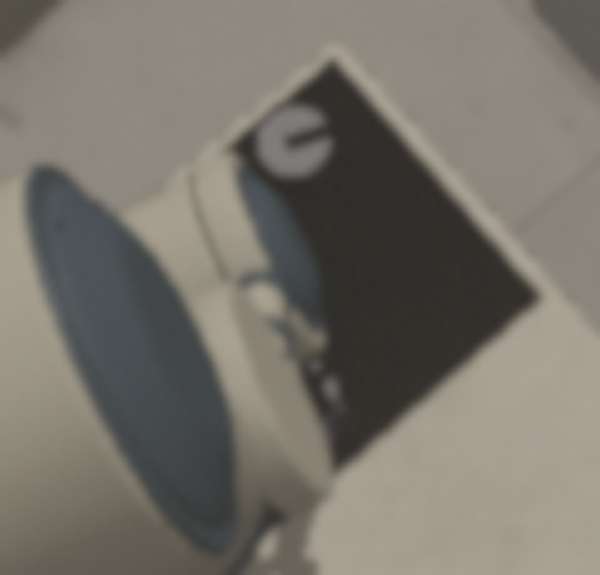

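>>> jog_arm --targets '[[[-9.5, 0, -2], [0, 0, 0], 70], [[0, 8, 0], [0, 0, 0], 70], [[0, 6, 0], [0, 0, 0], 70], [[0, 4, 0], [0, 0, 0], 70], [[0, 2, 0], [0, 0, 0], 70], [[0, 0, 0], [0, 0, 0], 70]]'

```text
time: 5.0
tool_pos: [0.3606, 0.2752, 0.0199]
eef_rot: [-90.0, 0.0, -46.2]
force: [0.6, -0.1, 0.1]
opening: 0.0596
```

Go down a bit more and close.

>>> jog_arm --targets '[[[0, 1, 0], [0, 0, 0], 70], [[0, 0, 0], [0, 0, 0], 62], [[0, 0, 0], [0, 0, 0], 55], [[0, 0, 0], [0, 0, 0], 45], [[0, 0, 0], [0, 0, 0], 45], [[0, 0, 0], [0, 0, 0], 45]]'

```text
time: 5.6
tool_pos: [0.3609, 0.2754, 0.0199]
eef_rot: [-90.0, -0.0, -46.2]
force: [-1.5, -2.1, 18.8]
opening: 0.0452
```

>>> jog_arm --targets '[[[0, 0, 0], [0, 0, 0], 72], [[0, 0, 0], [0, 0, 0], 72]]'

```text
time: 5.8
tool_pos: [0.3608, 0.2754, 0.0194]
eef_rot: [-90.0, -0.0, -46.2]
force: [0.7, -0.4, -1.0]
opening: 0.0618
```

```bash
python3 - <<'E'
from h import *
from plant import r
print(r.get_obs()["tool_pos"], r.get_obs()["opening"],r.get_obs()["force"])
s=r.snapshot("scene"); crop(s,180,220,290,310,6,"s3_w.png")
E
```

```text
[0.36082425 0.27537387 0.01939747] 0.06179246927757634 [ 0.74555802 -0.40452524 -0.96840646]
```

View pics/s3_w.png

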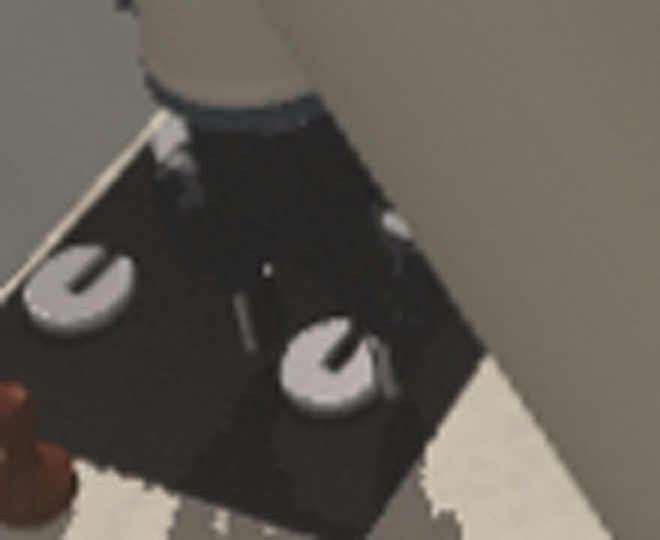

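>>> jog_arm --targets '[[[0, 3, 0], [0, 0, 0], 72], [[0, 2, 0], [0, 0, 0], 72], [[0, 0, 0], [0, 0, 0], 65], [[0, 0, 0], [0, 0, 0], 58]]'

```text
time: 6.25
tool_pos: [0.3607, 0.2753, 0.0141]
eef_rot: [-90.0, 0.0, -46.2]
force: [-0.1, -1.1, 0.1]
opening: 0.0497
```

>>> jog_arm --targets '[[[0, 0, 0], [0, 0, 0], 50], [[0, 0, 0], [0, 0, 0], 45], [[0, 0, 0], [0, 0, 0], 45]]'

```text
time: 6.55
tool_pos: [0.3606, 0.2753, 0.0146]
eef_rot: [-90.0, -0.0, -46.2]
force: [-1.3, -1.3, 10.4]
opening: 0.0469
```

>>> jog_arm --targets '[[[0, -1, 0], [0, 0, 0], 45], [[0, -10, 0], [0, 0, 0], 45], [[0, -30, 0], [0, 0, 0], 45], [[0, -30, 0], [0, 0, 0], 45], [[0, 0, 0], [0, 0, 0], 45]]'

```text
time: 7.05
tool_pos: [0.362, 0.2761, 0.0886]
eef_rot: [-89.7, -0.1, -46.2]
force: [0.3, -0.6, -0.7]
opening: 0.0466
```

```bash
python3 - <<'E'
from h import *
from plant import r
print(r.get_obs()["tool_pos"], r.get_obs()["opening"],r.get_obs()["force"])
s=r.snapshot("scene"); crop(s,180,200,290,310,5,"s4_w.png")
E
```

```text
[0.36199252 0.27611426 0.08862845] 0.046642210906521174 [ 0.28385927 -0.59348182 -0.68102009]
```

View pics/s4_w.png

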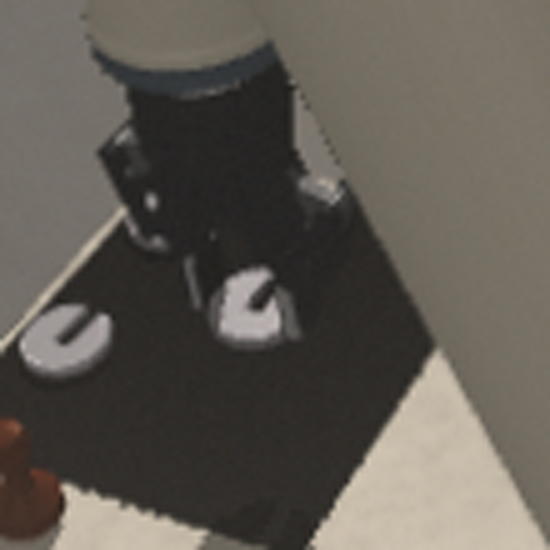

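```bash
python3 - <<'E'
from h import *
from plant import r
o=r.get_obs(); p=np.array(o["tool_pos"]); a=np.radians(o["eef_rot"][2]); X=np.array([np.cos(a),np.sin(a)]);Z=np.array([-X[1],X[0]])
s=r.snapshot("scene"); 
k=10;x0,y0=215,245; sub=cv2.resize(s["img"][245:275,215:245],None,fx=k,fy=k,interpolation=cv2.INTER_CUBIC)
cv2.imwrite("pics/s5.png",cv2.resize(sub[:,:,::-1],None,fx=2,fy=2))
m=(sub.mean(2)>125).astype(np.uint8)
n,l,st,_=cv2.connectedComponentsWithStats(m); i=1+np.argmax(st[1:,4])
ct=cv2.findContours((l==i).astype(np.uint8),0,cv2.CHAIN_APPROX_NONE)[0][0][:,0,:]
h=p[2]-.0045
P=np.array([onz(s,(u+.5)/k-.5+x0,(v+.5)/k-.5+y0,h)[:2] for u,v in ct])-p[:2]
Q=np.c_[P@X,P@Z]*1000
print("extent tool x",Q[:,0].min(),Q[:,0].max(),"tool z",Q[:,1].min(),Q[:,1].max(), "h",h)
# expected disc images
for off in (-10,-5,0,5):
  c=p[:2]+X*off/1000; print(off,[np.round((proj(s,[*(c+d*.025),h])-[x0,y0]+.5)*20) for d in(X,-X,Z,-Z)])
E
```

```text
extent tool x -25.33615838230455 22.37558161776458 tool z -21.94140888216016 20.440061684222485 h 0.08272836055881148
-10 [array([383., 240.]), array([172., 504.]), array([114., 319.]), array([448., 421.])]
-5 [array([403., 215.]), array([194., 477.]), array([135., 293.]), array([468., 394.])]
0 [array([423., 190.]), array([216., 450.]), array([156., 268.]), array([489., 368.])]
5 [array([443., 165.]), array([237., 423.]), array([178., 242.]), array([509., 341.])]
```

View pics/s5.png

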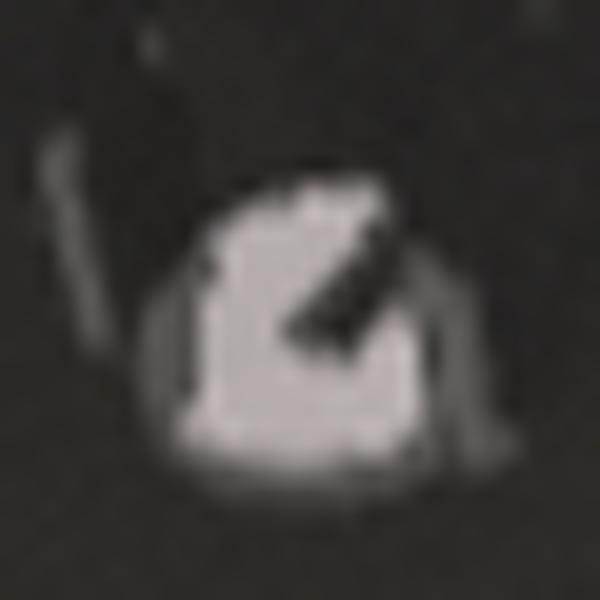

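>>> jog_arm --targets '[[[8, -15, -7], [0, 0, 0], 45], [[16, -15, -13], [0, 0, 0], 45], [[24, -15, -20], [0, 0, 0], 45], [[28, -10, -24], [0, 0, 0], 45], [[30, 0, -25], [0, 0, 0], 45], [[30, 0, -25], [0, 0, 0], 45], [[30, 0, -25], [0, 0, 0], 45], [[30, 0, -25], [0, 0, 0], 45], [[30, 0, -25], [0, 0, 0], 45], [[30, 0, -25], [0, 0, 0], 45], [[30, 0, -25], [0, 0, 0], 45], [[30, 0, -25], [0, 0, 0], 45], [[28, 0, -24], [0, 0, 0], 45], [[22, 0, -19], [0, 0, 0], 45], [[15, 0, -13], [0, 0, 0], 45], [[8, 0, -7], [0, 0, 0], 45], [[0, 0, 0], [0, 0, 0], 45]]'

```text
time: 8.85
tool_pos: [0.3936, -0.2323, 0.1397]
eef_rot: [-90.0, 0.0, -46.3]
force: [0.3, 1.2, -0.8]
opening: 0.0468
```

```bash
python3 - <<'E'
from h import *
from plant import r
print(go(.394,-.225), r.get_obs()["opening"],r.get_obs()["force"])
s=r.snapshot("scene"); crop(s,360,100,440,220,5,"s6.png")
s=r.snapshot("top"); crop(s,340,150,460,250,6,"t6.png")
E
```

```text
('now', array([ 0.3936, -0.2323,  0.1397]), 'yaw -46.30', 'tx -5.0 tz 5.4', 't', 8.85) 0.04678661287799287 [ 0.26465485  1.21527935 -0.77604458]
```

View pics/s6.png

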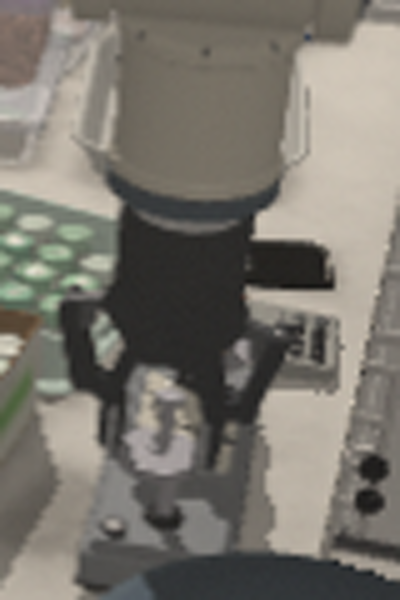

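View pics/t6.png

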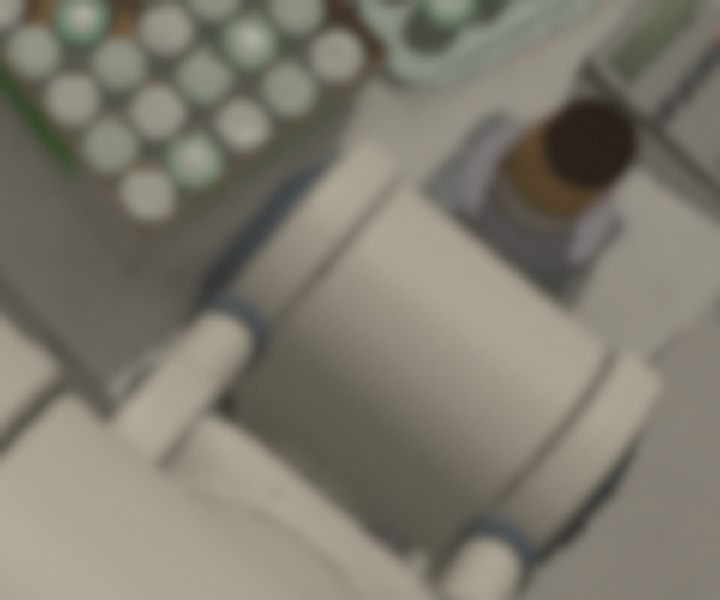

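>>> jog_arm --targets '[[[-5, 5, 5], [0, 0, 0], 45], [[0, 8, 0], [0, 0, 0], 45], [[0, 8, 0], [0, 0, 0], 45], [[0, 4, 0], [0, 0, 0], 45], [[0, 0, 0], [0, 0, 0], 45]]'

```text
time: 9.45
tool_pos: [0.3936, -0.2243, 0.1145]
eef_rot: [-90.0, 0.1, -46.2]
force: [0.3, -0.5, -1.0]
opening: 0.0468
```

```bash
python3 - <<'E'
from h import *
from plant import r
o=r.get_obs();p=o["tool_pos"];a=np.radians(o["eef_rot"][2]); X=np.array([np.cos(a),np.sin(a)]);Z=np.array([-X[1],X[0]])
print(go(.394,-.225), o["opening"],o["force"])
s=r.snapshot("scene"); crop(s,370,155,420,205,12,"s7.png")
f=lambda P:np.round((proj(s,P)-[370,155]+.5)*12)
print("disc ctr",f([*p[:2],p[2]-.0046]),"slot mouth",f([*(p[:2]+.025*X),p[2]-.0046]),"rod at z .109/.135",f([.436,-.2685,.109]),f([.436,-.2685,.135]))
E
```

```text
('now', array([ 0.3936, -0.2243,  0.1145]), 'yaw -46.21', 'tx 0.7 tz -0.2', 't', 9.45) 0.04675907069381963 [ 0.27247002 -0.50666797 -1.00487965]
disc ctr [223. 504.] slot mouth [245. 451.] rod at z .109/.135 [274. 381.] [285. 298.]
```

View pics/s7.png

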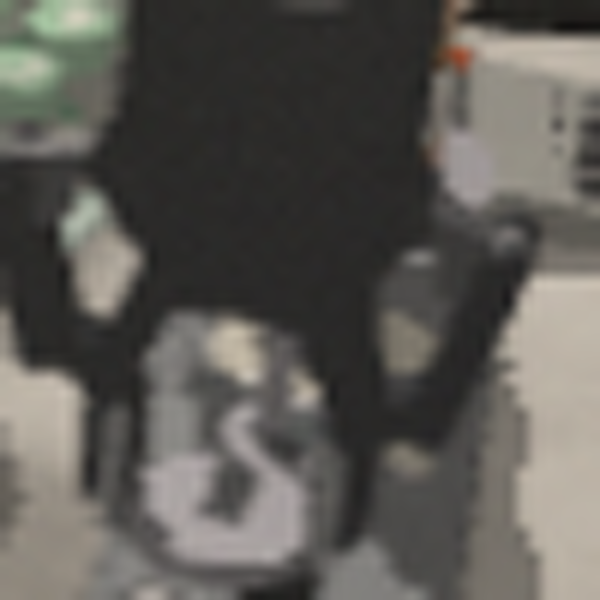

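>>> jog_arm --targets '[[[8, 0, 0], [0, 0, 0], 45], [[8, 0, 0], [0, 0, 0], 45], [[6, 0, 0], [0, 0, 0], 45], [[0, 0, 0], [0, 0, 0], 45]]'

```text
time: 9.9
tool_pos: [0.4101, -0.2416, 0.1154]
eef_rot: [-90.0, -0.1, -46.2]
force: [0.2, 0.1, -0.7]
opening: 0.047
```

```bash
cat > st.py <<'E'
from h import *
from plant import r
def st():
    o=r.get_obs();p=np.array(o["tool_pos"]);a=np.radians(o["eef_rot"][2]); X=np.array([np.cos(a),np.sin(a)]);Z=np.array([-X[1],X[0]])
    f=np.array(o["force"]); d=np.array([.436,-.2685])-p[:2]
    print("p",np.round(p,4),"yaw %.1f"%o["eef_rot"][2],"F tool x %.1f z %.1f up %.1f"%(f[:2]@X,f[:2]@Z,f[2]),"rod-est rel x %.1f z %.1f"%tuple(1000*np.array([d@X,d@Z])),"t %.2f"%o["time"],"op %.4f"%o["opening"])
    return o,p,X,Z
E
python3 - <<'E'
from st import *
st()
s=r.snapshot("scene"); crop(s,370,155,420,205,12,"s8.png")
E
```

```text
p [ 0.4101 -0.2416  0.1154] yaw -46.2 F tool x 0.0 z 0.2 up -0.7 rod-est rel x 37.3 z 0.1 t 9.90 op 0.0470
```

View pics/s8.png

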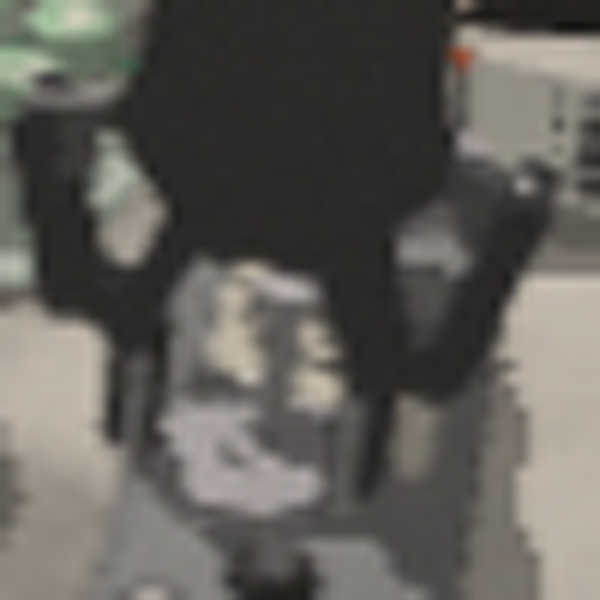

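>>> jog_arm --targets '[[[3, 0, 0], [0, 0, 0], 45], [[1, 0, 0], [0, 0, 0], 45], [[1, 0, 0], [0, 0, 0], 45], [[0, 0, 0], [0, 0, 0], 45]]'

```text
time: 10.35
tool_pos: [0.4126, -0.2442, 0.1153]
eef_rot: [-90.0, -0.0, -46.2]
force: [-0.2, -0.1, -0.9]
opening: 0.047
```

```bash
python3 -c "
from st import *
st()"
```

```text
p [ 0.4126 -0.2442  0.1153] yaw -46.2 F tool x -0.1 z -0.2 up -0.9 rod-est rel x 33.7 z 0.1 t 10.35 op 0.0470
```

>>> jog_arm --targets '[[[1, 0, 0], [0, 0, 0], 45], [[1, 0, 0], [0, 0, 0], 45], [[1, 0, 0], [0, 0, 0], 45]]'

```text
time: 10.65
tool_pos: [0.4147, -0.2464, 0.1153]
eef_rot: [-90.0, 0.0, -46.2]
force: [0.2, -0.7, -1.9]
opening: 0.0469
```

>>> jog_arm --targets '[[[1, 0, 0], [0, 0, 0], 45], [[1, 0, 0], [0, 0, 0], 45]]'

```text
time: 10.85
tool_pos: [0.4161, -0.2479, 0.1153]
eef_rot: [-90.0, 0.0, -46.2]
force: [0.8, 0.1, -0.8]
opening: 0.0469
```

>>> jog_arm --targets '[[[1, 0, 0], [0, 0, 0], 45], [[1, 0, 0], [0, 0, 0], 45]]'

```text
time: 11.05
tool_pos: [0.4175, -0.2493, 0.1153]
eef_rot: [-90.0, -0.0, -46.2]
force: [-0.4, -0.9, -1.1]
opening: 0.0464
```

```bash
python3 -c "
from st import *
st()"
```

```text
p [ 0.4175 -0.2493  0.1153] yaw -46.2 F tool x 0.4 z -0.9 up -1.1 rod-est rel x 26.7 z 0.1 t 11.05 op 0.0464
```

>>> jog_arm --targets '[[[1, 0, 0], [0, 0, 0], 45], [[1, 0, 0], [0, 0, 0], 45]]'

```text
time: 11.25
tool_pos: [0.4188, -0.2508, 0.1153]
eef_rot: [-90.0, 0.0, -46.2]
force: [-0.9, -0.2, -0.6]
opening: 0.0471
```

>>> jog_arm --targets '[[[1, 0, 0], [0, 0, 0], 45], [[1, 0, 0], [0, 0, 0], 45]]'

```text
time: 11.45
tool_pos: [0.4203, -0.2522, 0.1153]
eef_rot: [-90.0, -0.0, -46.2]
force: [-0.3, 0.6, -1.3]
opening: 0.0469
```

>>> jog_arm --targets '[[[1, 0, 0], [0, 0, 0], 45], [[1, 0, 0], [0, 0, 0], 45]]'

```text
time: 11.65
tool_pos: [0.4216, -0.2536, 0.1153]
eef_rot: [-90.0, -0.0, -46.2]
force: [0.4, 0.5, -0.8]
opening: 0.0465
```

```bash
python3 -c "
from st import *
st()
s=r.snapshot('scene'); crop(s,370,155,420,205,12,'s9.png')"
```

```text
p [ 0.4216 -0.2536  0.1153] yaw -46.2 F tool x -0.1 z 0.6 up -0.8 rod-est rel x 20.7 z 0.1 t 11.65 op 0.0465
```

View pics/s9.png

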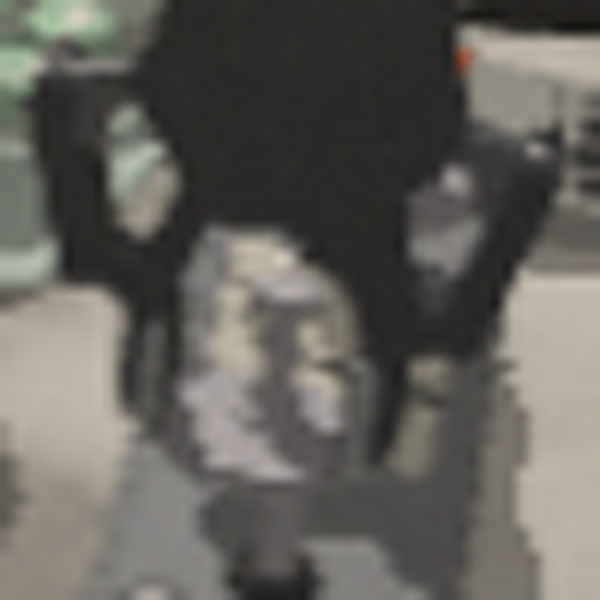

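>>> jog_arm --targets '[[[2, 0, 0], [0, 0, 0], 45], [[2, 0, 0], [0, 0, 0], 45]]'

```text
time: 11.9
tool_pos: [0.4244, -0.2566, 0.1153]
eef_rot: [-90.0, -0.0, -46.2]
force: [-0.0, 0.2, -0.6]
opening: 0.0466
```

>>> jog_arm --targets '[[[2, 0, 0], [0, 0, 0], 45], [[2, 0, 0], [0, 0, 0], 45]]'

```text
time: 12.1
tool_pos: [0.4273, -0.2595, 0.1153]
eef_rot: [-90.0, -0.0, -46.2]
force: [-0.5, -0.2, -1.3]
opening: 0.0464
```

>>> jog_arm --targets '[[[2, 0, 0], [0, 0, 0], 45], [[2, 0, 0], [0, 0, 0], 45]]'

```text
time: 12.3
tool_pos: [0.43, -0.2624, 0.1153]
eef_rot: [-90.0, 0.0, -46.2]
force: [-0.1, -0.2, -0.8]
opening: 0.0465
```

```bash
python3 -c "
from st import *
st()"
```

```text
p [ 0.43   -0.2624  0.1153] yaw -46.2 F tool x 0.1 z -0.2 up -0.8 rod-est rel x 8.6 z 0.1 t 12.30 op 0.0465
```

Excellent lateral alignment. Continue in 1 mm steps for home.

>>> jog_arm --targets '[[[1, 0, 0], [0, 0, 0], 45], [[1, 0, 0], [0, 0, 0], 45]]'

```text
time: 12.5
tool_pos: [0.4313, -0.2637, 0.1152]
eef_rot: [-90.0, 0.0, -46.2]
force: [-0.7, -0.0, -0.2]
opening: 0.047
```

>>> jog_arm --targets '[[[1, 0, 0], [0, 0, 0], 45], [[1, 0, 0], [0, 0, 0], 45]]'

```text
time: 12.7
tool_pos: [0.4327, -0.2652, 0.1153]
eef_rot: [-90.0, -0.0, -46.2]
force: [-0.2, 0.6, -1.1]
opening: 0.0467
```

>>> jog_arm --targets '[[[1, 0, 0], [0, 0, 0], 45], [[0.5, 0, 0], [0, 0, 0], 45]]'

```text
time: 12.9
tool_pos: [0.4338, -0.2663, 0.1153]
eef_rot: [-90.0, -0.0, -46.2]
force: [-0.7, -0.4, -0.1]
opening: 0.0467
```

>>> jog_arm --targets '[[[1, 0, 0], [0, 0, 0], 45], [[0.5, 0, 0], [0, 0, 0], 45]]'

```text
time: 13.1
tool_pos: [0.4348, -0.2673, 0.1153]
eef_rot: [-90.0, -0.0, -46.2]
force: [-0.1, -0.4, -0.9]
opening: 0.0465
```

```bash
python3 -c "
from st import *
st()"
```

```text
p [ 0.4348 -0.2673  0.1153] yaw -46.2 F tool x 0.2 z -0.3 up -0.9 rod-est rel x 1.7 z 0.1 t 13.10 op 0.0465
```

>>> jog_arm --targets '[[[1, 0, 0], [0, 0, 0], 45], [[0.5, 0, 0], [0, 0, 0], 45]]'

```text
time: 13.3
tool_pos: [0.4359, -0.2685, 0.1153]
eef_rot: [-90.0, -0.0, -46.2]
force: [0.6, 0.4, -0.5]
opening: 0.047
```

>>> jog_arm --targets '[[[0.5, 0, 0], [0, 0, 0], 45], [[0.5, 0, 0], [0, 0, 0], 45]]'

```text
time: 13.5
tool_pos: [0.4365, -0.2691, 0.1153]
eef_rot: [-90.0, 0.0, -46.2]
force: [-0.9, 0.3, -0.6]
opening: 0.0467
```

>>> jog_arm --targets '[[[0.5, 0, 0], [0, 0, 0], 45], [[0.5, 0, 0], [0, 0, 0], 45]]'

```text
time: 13.7
tool_pos: [0.437, -0.2697, 0.1152]
eef_rot: [-90.0, 0.0, -46.2]
force: [-1.1, 1.2, -0.5]
opening: 0.047
```

>>> jog_arm --targets '[[[0.5, 0, 0], [0, 0, 0], 45], [[0.5, 0, 0], [0, 0, 0], 45]]'

```text
time: 13.9
tool_pos: [0.4374, -0.2702, 0.1151]
eef_rot: [-90.0, 0.1, -46.2]
force: [-2.4, 4.2, -0.3]
opening: 0.0466
```

```bash
python3 -c "
from st import *
st()"
```

```text
p [ 0.4374 -0.2702  0.1151] yaw -46.2 F tool x -4.7 z 1.2 up -0.3 rod-est rel x -2.2 z 0.1 t 13.90 op 0.0466
```

>>> jog_arm --targets '[[[-0.6, 0, 0], [0, 0, 0], 45], [[0, 3, 0], [0, 0, 0], 45], [[0, 3, 0], [0, 0, 0], 45], [[0, 2, 0], [0, 0, 0], 45], [[0, 0, 0], [0, 0, 0], 45]]'

```text
time: 14.4
tool_pos: [0.4373, -0.27, 0.1069]
eef_rot: [-90.0, 0.0, -46.2]
force: [-3.4, 2.4, 0.9]
opening: 0.0465
```

```bash
python3 -c "
from st import *
st()
s=r.snapshot('scene'); crop(s,370,155,420,205,12,'s10.png')"
```

```text
p [ 0.4373 -0.27    0.1069] yaw -46.2 F tool x -4.1 z -0.8 up 0.9 rod-est rel x -2.0 z 0.1 t 14.40 op 0.0465
```

View pics/s10.png

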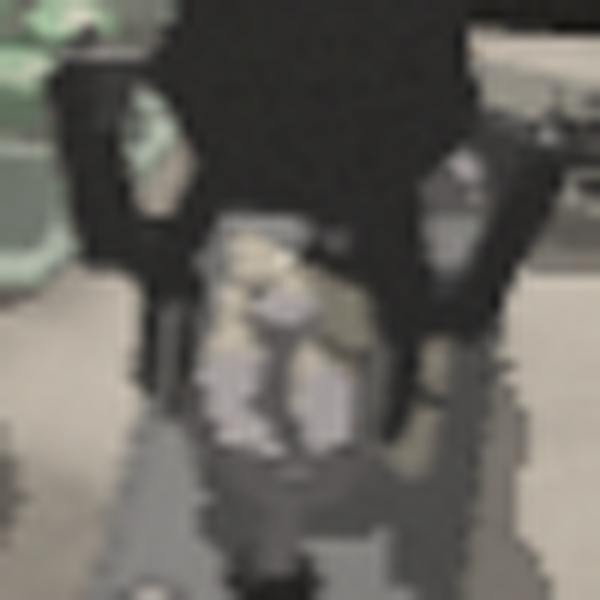

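>>> jog_arm --targets '[[[0, 0, 0], [0, 0, 0], 56], [[0, 0, 0], [0, 0, 0], 62], [[0, 0, 0], [0, 0, 0], 70], [[0, 0, 0], [0, 0, 0], 72], [[0, 0, 0], [0, 0, 0], 72]]'

```text
time: 14.95
tool_pos: [0.4377, -0.2703, 0.1074]
eef_rot: [-90.0, -0.0, -46.2]
force: [-0.4, -0.6, -0.6]
opening: 0.0612
```

```bash
python3 -c "
from st import *
st()
s=r.snapshot('scene'); crop(s,370,155,420,205,12,'s11.png')"
```

```text
p [ 0.4377 -0.2703  0.1074] yaw -46.2 F tool x 0.1 z -0.7 up -0.6 rod-est rel x -2.5 z 0.1 t 14.95 op 0.0612
```

View pics/s11.png

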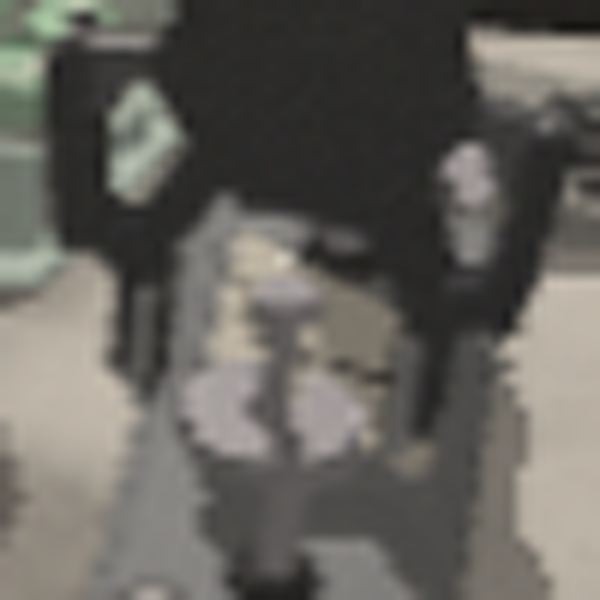

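>>> jog_arm --targets '[[[0, -10, 0], [0, 0, 0], 72], [[0, -30, 0], [0, 0, 0], 72], [[0, -30, 0], [0, 0, 0], 72], [[-10, -5, 10], [0, 0, 0], 72], [[-25, 0, 25], [0, 0, 0], 72], [[-33, 0, 34], [0, 0, 0], 72], [[-33, 0, 34], [0, 0, 0], 72], [[-33, 0, 34], [0, 0, 0], 72], [[-33, 0, 34], [0, 0, 0], 72], [[-33, 0, 34], [0, 0, 0], 72], [[-33, 0, 34], [0, 0, 0], 72], [[-33, 0, 34], [0, 0, 0], 72], [[-33, 0, 34], [0, 0, 0], 72], [[-33, 0, 34], [0, 0, 0], 72], [[-33, 0, 34], [0, 0, 0], 72], [[-33, 0, 34], [0, 0, 0], 72], [[-30, 0, 30], [0, 0, 0], 72], [[-15, 0, 15], [0, 0.04, 0], 72], [[-5, 0, 5], [0, 0.04, 0], 72], [[0, 0, 0], [0, 0, 0], 72]]'

```text
time: 17.0
tool_pos: [0.4585, 0.3721, 0.1822]
eef_rot: [-90.0, 0.0, -50.8]
force: [-0.6, -0.3, 0.8]
opening: 0.0614
```

```bash
python3 -c "
from st import *
o=st()[0]
print(go(.458,.372))
s=r.snapshot('scene');pickle.dump(s,open('scene2.pkl','wb')); crop(s,365,145,425,205,12,'s12.png')
t=r.snapshot('top');pickle.dump(t,open('top2.pkl','wb')); crop(t,370,180,430,230,12,'t12.png')"
```

```text
p [0.4585 0.3721 0.1822] yaw -50.8 F tool x -0.2 z -0.7 up 0.8 rod-est rel x 481.9 z -422.7 t 17.00 op 0.0614
('now', array([0.4585, 0.3721, 0.1822]), 'yaw -50.76', 'tx -0.3 tz -0.5', 't', 17.0)
```

View pics/s12.png

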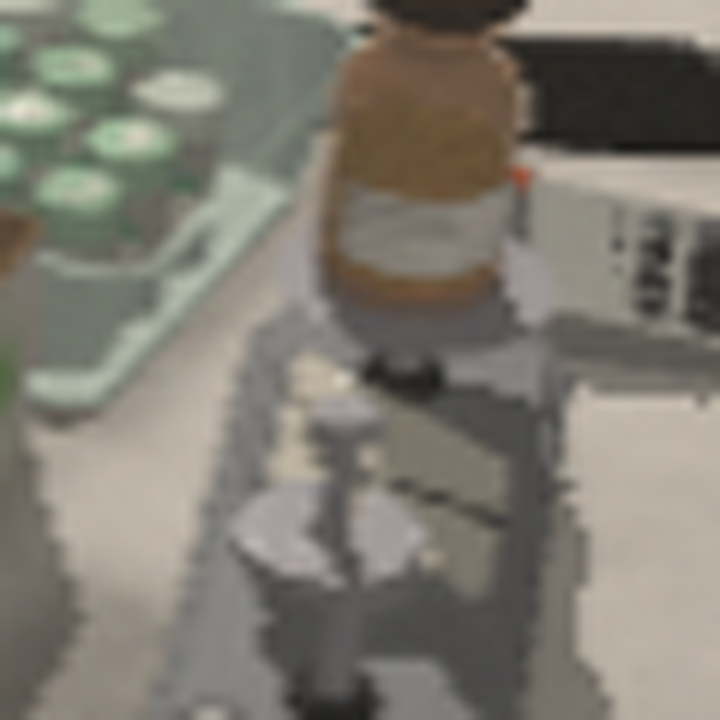

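View pics/t12.png

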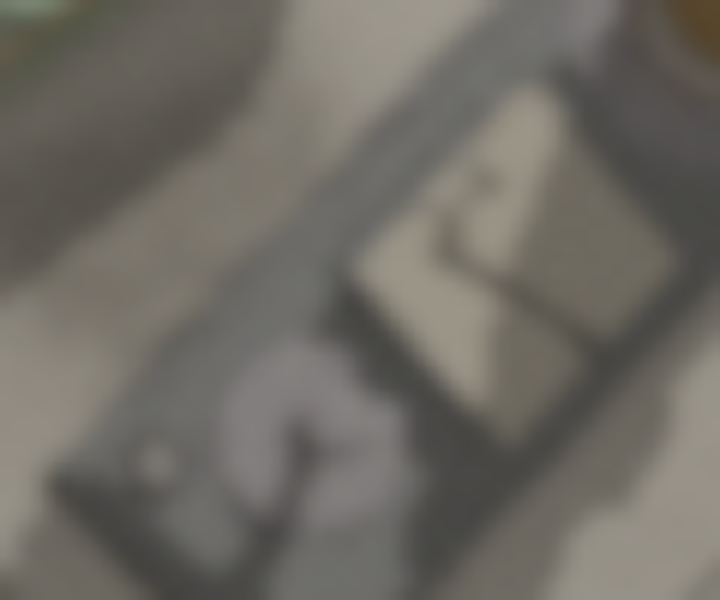

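>>> jog_arm --targets '[[[0, 30, 0], [0, 0, 0], 72], [[0, 45, 0], [0, 0, 0], 72], [[0, 40, 0], [0, 0, 0], 72], [[0, 25, 0], [0, 0, 0], 72], [[0, 14, 0], [0, 0, 0], 72], [[0, 6, 0], [0, 0, 0], 72], [[0, 3, 0], [0, 0, 0], 72], [[0, 0, 0], [0, 0, 0], 72]]'

```text
time: 17.9
tool_pos: [0.4597, 0.3711, 0.0201]
eef_rot: [-89.9, -0.0, -50.8]
force: [0.2, -0.3, 0.6]
opening: 0.0614
```

```bash
python3 -c "
from st import *
o=st()[0]
print(go(.458,.372))
s=r.snapshot('scene'); crop(s,150,220,260,310,6,'s13.png')"
```

```text
p [0.4597 0.3711 0.0201] yaw -50.8 F tool x 0.4 z -0.1 up 0.6 rod-est rel x 480.7 z -422.5 t 17.90 op 0.0614
('now', array([0.4597, 0.3711, 0.0201]), 'yaw -50.81', 'tx -1.8 tz -0.7', 't', 17.9)
```

View pics/s13.png

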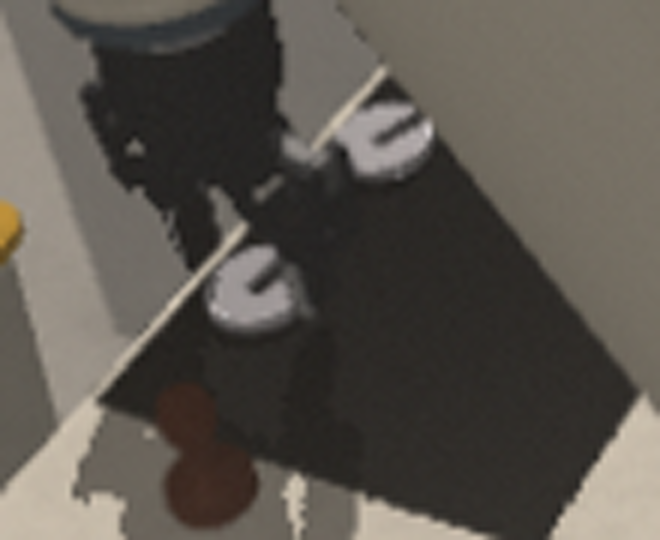

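Aligned. A bit lower, then close.

>>> jog_arm --targets '[[[-1.5, 4.5, -0.5], [0, 0, 0], 72], [[0, 0, 0], [0, 0, 0], 65], [[0, 0, 0], [0, 0, 0], 58], [[0, 0, 0], [0, 0, 0], 50], [[0, 0, 0], [0, 0, 0], 45], [[0, 0, 0], [0, 0, 0], 45]]'

```text
time: 18.55
tool_pos: [0.4579, 0.372, 0.0156]
eef_rot: [-90.0, 0.0, -50.8]
force: [-3.6, -1.1, 12.4]
opening: 0.0468
```

>>> jog_arm --targets '[[[0, -3, 0], [0, 0, 0], 45], [[0, -20, 0], [0, 0, 0], 45], [[0, -30, 0], [0, 0, 0], 45], [[10, -30, -10], [0, 0, 0], 45], [[22, -30, -21], [0, 0, 0], 45], [[32, -22, -31], [0, 0, 0], 45], [[32, 0, -31], [0, 0, 0], 45], [[32, 0, -31], [0, 0, 0], 45], [[32, 0, -31], [0, 0, 0], 45], [[32, 0, -31], [0, 0, 0], 45], [[32, 0, -31], [0, 0, 0], 45], [[32, 0, -31], [0, 0, 0], 45], [[32, 0, -31], [0, 0, 0], 45], [[32, 0, -31], [0, 0, 0], 45], [[32, 0, -31], [0, 0, 0], 45], [[32, 0, -31], [0, 0, 0], 45], [[30, 0, -29], [0, 0, 0], 45], [[14, 0, -13], [0, -0.04, 0], 45], [[5, 0, -5], [0, -0.04, 0], 45], [[0, 0, 0], [0, 0, 0], 45]]'

```text
time: 20.55
tool_pos: [0.4069, -0.2297, 0.1499]
eef_rot: [-90.0, -0.0, -46.3]
force: [-0.5, 0.6, -0.6]
opening: 0.046
```

```bash
python3 -c "
from st import *
o=st()[0]
print(go(.405,-.236))"
```

```text
p [ 0.4069 -0.2297  0.1499] yaw -46.3 F tool x -0.7 z 0.1 up -0.6 rod-est rel x 48.1 z -5.8 t 20.55 op 0.0460
('now', array([ 0.4069, -0.2297,  0.1499]), 'yaw -46.28', 'tx 3.2 tz -5.7', 't', 20.55)
```

>>> jog_arm --targets '[[[0, 8, -5.8], [0, 0, 0], 45], [[0, 10, 0], [0, 0, 0], 45], [[0, 6, 0], [0, 0, 0], 45], [[3, 3, 0], [0, 0, 0], 45], [[5, 0, 0], [0, 0, 0], 45], [[4, 0, 0], [0, 0, 0], 45], [[0, 0, 0], [0, 0, 0], 45]]'

```text
time: 21.25
tool_pos: [0.4119, -0.242, 0.123]
eef_rot: [-90.0, -0.1, -46.2]
force: [0.6, -0.3, -1.7]
opening: 0.0466
```

```bash
python3 -c "
from st import *
o=st()[0]
s=r.snapshot('scene'); crop(s,370,155,420,205,12,'s14.png')"
```

```text
p [ 0.4119 -0.242   0.123 ] yaw -46.2 F tool x 0.6 z 0.3 up -1.7 rod-est rel x 35.8 z -1.0 t 21.25 op 0.0466
```

View pics/s14.png

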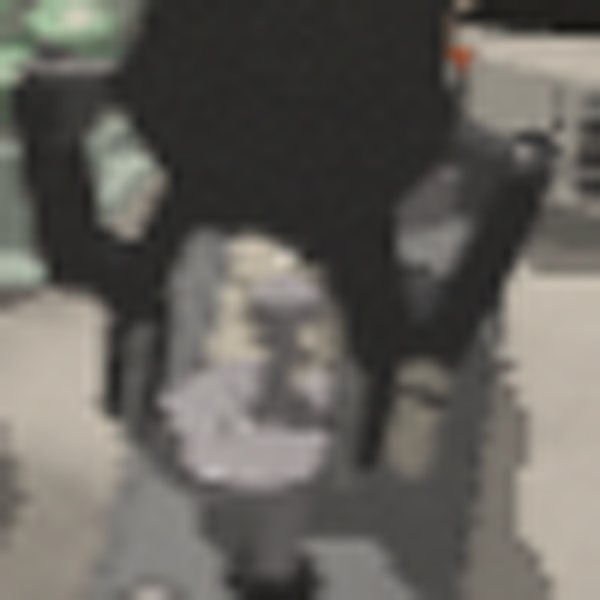

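>>> jog_arm --targets '[[[1, 0, -1.2], [0, 0, 0], 45], [[1, 0, 0], [0, 0, 0], 45], [[1, 0, 0], [0, 0, 0], 45], [[1, 0, 0], [0, 0, 0], 45]]'

```text
time: 21.7
tool_pos: [0.4131, -0.2451, 0.1228]
eef_rot: [-90.0, -0.0, -46.2]
force: [-0.4, -0.1, -1.2]
opening: 0.0468
```

>>> jog_arm --targets '[[[1, 0, 0], [0, 0, 0], 45], [[1, 0, 0], [0, 0, 0], 45]]'

```text
time: 21.9
tool_pos: [0.4145, -0.2465, 0.1228]
eef_rot: [-90.0, -0.0, -46.2]
force: [0.2, -0.1, 0.4]
opening: 0.0468
```

>>> jog_arm --targets '[[[1, 0, 0], [0, 0, 0], 45], [[1, 0, 0], [0, 0, 0], 45]]'

```text
time: 22.1
tool_pos: [0.4159, -0.248, 0.1228]
eef_rot: [-90.0, 0.0, -46.2]
force: [0.2, 0.6, -0.3]
opening: 0.0466
```

>>> jog_arm --targets '[[[1, 0, 0], [0, 0, 0], 45], [[1, 0, 0], [0, 0, 0], 45]]'

```text
time: 22.3
tool_pos: [0.4173, -0.2494, 0.1228]
eef_rot: [-90.0, -0.0, -46.2]
force: [0.3, -0.4, -1.6]
opening: 0.0468
```

```bash
python3 -c "
from st import *
o=st()[0]"
```

```text
p [ 0.4173 -0.2494  0.1228] yaw -46.2 F tool x 0.5 z -0.0 up -1.6 rod-est rel x 26.7 z 0.3 t 22.30 op 0.0468
```

>>> jog_arm --targets '[[[1, 0, 0], [0, 0, 0], 45], [[1, 0, 0], [0, 0, 0], 45]]'

```text
time: 22.5
tool_pos: [0.4186, -0.2509, 0.1228]
eef_rot: [-90.0, 0.0, -46.2]
force: [-0.6, -0.2, -0.5]
opening: 0.0465
```

>>> jog_arm --targets '[[[1, 0, 0], [0, 0, 0], 45], [[1, 0, 0], [0, 0, 0], 45]]'

```text
time: 22.7
tool_pos: [0.42, -0.2523, 0.1228]
eef_rot: [-90.0, 0.0, -46.2]
force: [-0.1, 0.1, -1.0]
opening: 0.0462
```

>>> jog_arm --targets '[[[2, 0, 0], [0, 0, 0], 45], [[2, 0, 0], [0, 0, 0], 45]]'

```text
time: 22.9
tool_pos: [0.4228, -0.2552, 0.1228]
eef_rot: [-90.0, 0.0, -46.2]
force: [-0.3, -0.3, -0.2]
opening: 0.0467
```

>>> jog_arm --targets '[[[2, 0, 0], [0, 0, 0], 45], [[2, 0, 0], [0, 0, 0], 45]]'

```text
time: 23.1
tool_pos: [0.4256, -0.2582, 0.1228]
eef_rot: [-90.0, 0.0, -46.2]
force: [0.4, 0.1, -1.3]
opening: 0.0464
```

>>> jog_arm --targets '[[[2, 0, 0], [0, 0, 0], 45], [[2, 0, 0], [0, 0, 0], 45]]'

```text
time: 23.3
tool_pos: [0.4284, -0.261, 0.1228]
eef_rot: [-90.0, -0.0, -46.2]
force: [-0.5, 0.1, -0.4]
opening: 0.0463
```

```bash
python3 -c "
from st import *
o=st()[0]"
```

```text
p [ 0.4284 -0.261   0.1228] yaw -46.2 F tool x -0.4 z -0.3 up -0.4 rod-est rel x 10.7 z 0.4 t 23.30 op 0.0463
```

>>> jog_arm --targets '[[[1.5, 0, 0], [0, 0, 0], 45], [[1.5, 0, 0], [0, 0, 0], 45], [[1, 0, 0], [0, 0, 0], 45]]'

```text
time: 23.6
tool_pos: [0.4311, -0.2639, 0.1228]
eef_rot: [-90.0, 0.0, -46.2]
force: [-0.1, 0.5, -0.5]
opening: 0.0468
```

>>> jog_arm --targets '[[[1, 0, 0], [0, 0, 0], 45], [[0.5, 0, 0], [0, 0, 0], 45]]'

```text
time: 23.8
tool_pos: [0.4321, -0.265, 0.1228]
eef_rot: [-90.0, -0.0, -46.2]
force: [-0.6, -0.2, -0.3]
opening: 0.0464
```

>>> jog_arm --targets '[[[1, 0, 0], [0, 0, 0], 45], [[0.5, 0, 0], [0, 0, 0], 45]]'

```text
time: 24.0
tool_pos: [0.4332, -0.266, 0.1228]
eef_rot: [-90.0, -0.0, -46.2]
force: [0.9, 0.4, -1.7]
opening: 0.0465
```

>>> jog_arm --targets '[[[1, 0, 0], [0, 0, 0], 45], [[0.5, 0, 0], [0, 0, 0], 45]]'

```text
time: 24.2
tool_pos: [0.4342, -0.2671, 0.1228]
eef_rot: [-90.0, -0.0, -46.2]
force: [0.0, -0.4, -0.8]
opening: 0.0463
```

```bash
python3 -c "
from st import *
o=st()[0]"
```

```text
p [ 0.4342 -0.2671  0.1228] yaw -46.2 F tool x 0.3 z -0.2 up -0.8 rod-est rel x 2.2 z 0.3 t 24.20 op 0.0463
```

>>> jog_arm --targets '[[[1, 0, 0], [0, 0, 0], 45], [[0.5, 0, 0], [0, 0, 0], 45]]'

```text
time: 24.4
tool_pos: [0.4352, -0.2682, 0.1228]
eef_rot: [-90.0, -0.0, -46.2]
force: [0.6, -0.3, -1.1]
opening: 0.0464
```

>>> jog_arm --targets '[[[0.5, 0, 0], [0, 0, 0], 45], [[0.5, 0, 0], [0, 0, 0], 45]]'

```text
time: 24.6
tool_pos: [0.4359, -0.2689, 0.1228]
eef_rot: [-90.0, -0.0, -46.2]
force: [-0.4, -0.5, -1.9]
opening: 0.0466
```

>>> jog_arm --targets '[[[0.5, 0, 0], [0, 0, 0], 45], [[0.5, 0, 0], [0, 0, 0], 45]]'

```text
time: 24.8
tool_pos: [0.4366, -0.2696, 0.1228]
eef_rot: [-90.0, 0.0, -46.2]
force: [0.1, -0.1, -1.3]
opening: 0.0463
```

>>> jog_arm --targets '[[[0.5, 0, 0], [0, 0, 0], 45], [[0.5, 0, 0], [0, 0, 0], 45]]'

```text
time: 25.0
tool_pos: [0.437, -0.2701, 0.1227]
eef_rot: [-90.0, 0.0, -46.2]
force: [-1.7, 2.8, -1.5]
opening: 0.0467
```

```bash
python3 -c "
from st import *
o=st()[0]"
```

```text
p [ 0.437  -0.2701  0.1227] yaw -46.2 F tool x -3.2 z 0.7 up -1.5 rod-est rel x -1.9 z 0.4 t 25.00 op 0.0467
```

>>> jog_arm --targets '[[[0, 3, 0], [0, 0, 0], 45], [[0, 2.5, 0], [0, 0, 0], 45], [[0, 0, 0], [0, 0, 0], 45]]'

```text
time: 25.3
tool_pos: [0.437, -0.2701, 0.1168]
eef_rot: [-90.0, 0.0, -46.2]
force: [-1.4, 1.2, 0.0]
opening: 0.0463
```

>>> jog_arm --targets '[[[0, 1, 0], [0, 0, 0], 45], [[0, 0, 0], [0, 0, 0], 45]]'

```text
time: 25.5
tool_pos: [0.4371, -0.2702, 0.1161]
eef_rot: [-90.0, 0.0, -46.2]
force: [-2.4, 1.2, 0.2]
opening: 0.0472
```

>>> jog_arm --targets '[[[0, 1, 0], [0, 0, 0], 45], [[0, 0, 0], [0, 0, 0], 45]]'

```text
time: 25.7
tool_pos: [0.4371, -0.2702, 0.1152]
eef_rot: [-90.0, 0.0, -46.2]
force: [-2.5, 2.5, -0.4]
opening: 0.0467
```

```bash
python3 -c "
from st import *
o=st()[0]
s=r.snapshot('scene'); crop(s,370,155,420,205,12,'s15.png')"
```

```text
p [ 0.4371 -0.2702  0.1152] yaw -46.2 F tool x -3.5 z -0.1 up -0.4 rod-est rel x -2.0 z 0.4 t 25.70 op 0.0467
```

View pics/s15.png

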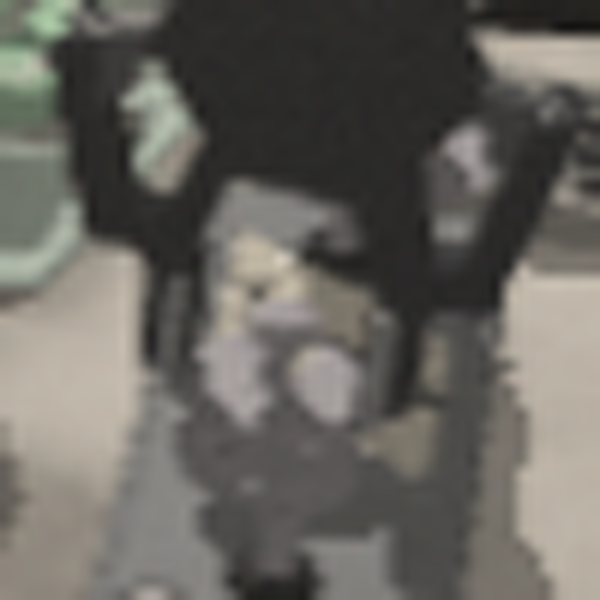

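>>> jog_arm --targets '[[[0, 0, 0], [0, 0, 0], 56], [[0, 0, 0], [0, 0, 0], 62], [[0, 0, 0], [0, 0, 0], 70], [[0, 0, 0], [0, 0, 0], 72], [[0, 0, 0], [0, 0, 0], 72]]'

```text
time: 26.25
tool_pos: [0.4374, -0.2705, 0.1154]
eef_rot: [-90.0, -0.0, -46.2]
force: [0.8, -0.5, -0.1]
opening: 0.0614
```

```bash
python3 -c "
from st import *
o=st()[0]
s=r.snapshot('scene'); crop(s,370,155,420,205,12,'s16.png')"
```

```text
p [ 0.4374 -0.2705  0.1154] yaw -46.2 F tool x 0.9 z 0.3 up -0.1 rod-est rel x -2.4 z 0.3 t 26.25 op 0.0614
```

View pics/s16.png

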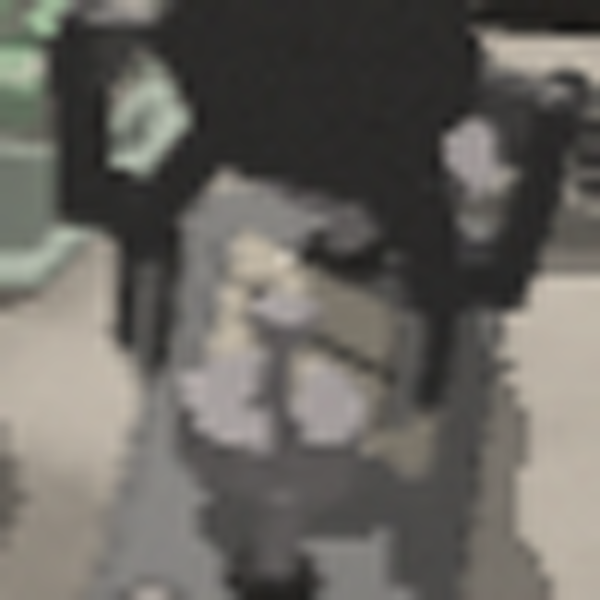

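>>> jog_arm --targets '[[[0, -10, 0], [0, 0, 0], 72], [[0, -30, 0], [0, 0, 0], 72], [[0, -30, 0], [0, 0, 0], 72], [[-8, -5, 11], [0, 0, 0], 72], [[-18, 0, 24], [0, 0, 0], 72], [[-26, 0, 35], [0, 0, 0], 72], [[-26, 0, 35], [0, 0, 0], 72], [[-26, 0, 35], [0, 0, 0], 72], [[-26, 0, 35], [0, 0, 0], 72], [[-26, 0, 35], [0, 0, 0], 72], [[-26, 0, 35], [0, 0, 0], 72], [[-26, 0, 35], [0, 0, 0], 72], [[-26, 0, 35], [0, 0, 0], 72], [[-26, 0, 35], [0, 0, 0], 72], [[-26, 0, 35], [0, 0, 0], 72], [[-26, 0, 35], [0, 0, 0], 72], [[-19, 0, 26], [0, 0, 0], 72], [[-10, 0, 15], [0, 0.13, 0], 72], [[0, 0, 0], [0, 0.13, 0], 72], [[0, 0, 0], [0, 0.125, 0], 72]]'

```text
time: 28.3
tool_pos: [0.5336, 0.2958, 0.1901]
eef_rot: [-90.0, 0.0, -68.5]
force: [-0.4, -0.6, -1.0]
opening: 0.0613
```

```bash
python3 -c "
from st import *
o=st()[0]
print(go(.535,.296))
s=r.snapshot('scene');pickle.dump(s,open('scene3.pkl','wb')); crop(s,365,145,425,205,12,'s17.png')
t=r.snapshot('top');pickle.dump(t,open('top3.pkl','wb')); crop(t,370,180,430,230,12,'t17.png')
t0=pickle.load(open('top0.pkl','rb')); crop(t0,370,180,430,230,12,'t0c.png')
"
```

```text
p [0.5336 0.2958 0.1901] yaw -68.5 F tool x 0.4 z -0.5 up -1.0 rod-est rel x 489.4 z -297.5 t 28.30 op 0.0613
('now', array([0.5336, 0.2958, 0.1901]), 'yaw -68.52', 'tx 0.4 tz 1.4', 't', 28.3)
```

View pics/s17.png

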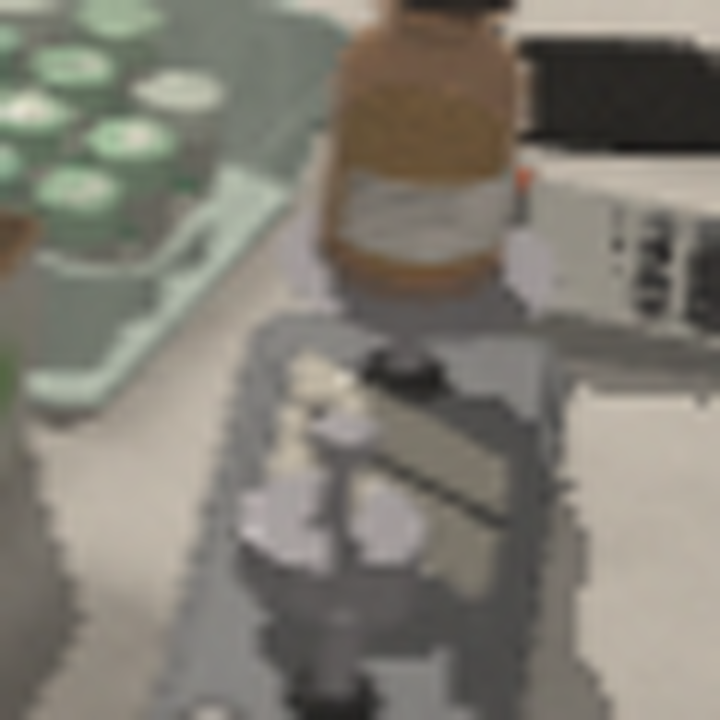

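View pics/t17.png

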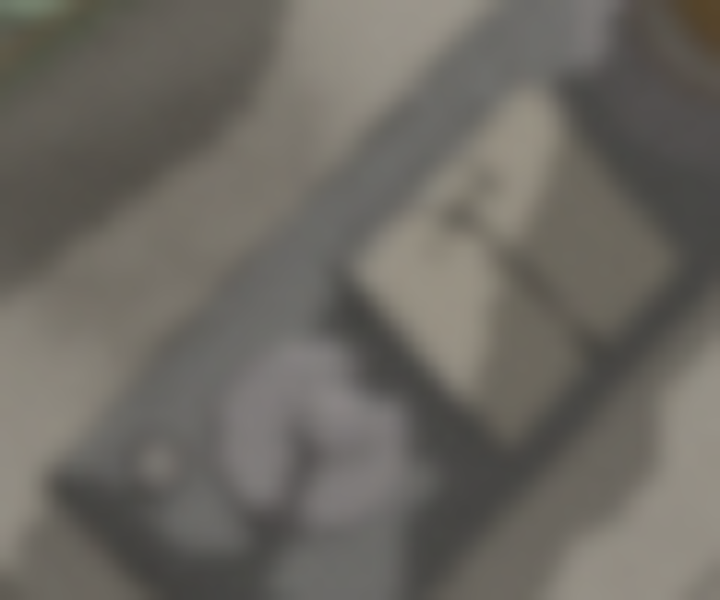

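View pics/t0c.png

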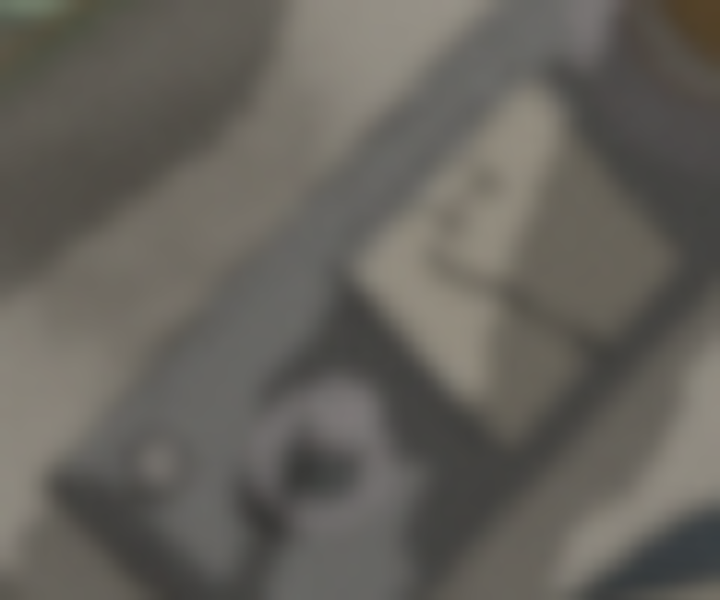

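```bash
cat > ptr.py <<'E'
from h import *
from plant import r
import sys
n=5
ims=[r.snapshot("top") for _ in range(n)]
cur=np.mean([s["img"].astype(float).mean(2) for s in ims],0)
t0=pickle.load(open("top0.pkl","rb"))["img"].astype(float).mean(2)
t2=pickle.load(open("top2.pkl","rb"))["img"].astype(float).mean(2)
t3=pickle.load(open("top3.pkl","rb"))["img"].astype(float).mean(2)
k=12;W=np.array([170.,-175]);H=np.array([-160.,-177]);pv=np.array([603.,352])
up=lambda I:cv2.resize(I[180:230,370:430].astype(np.float32),None,fx=k,fy=k,interpolation=cv2.INTER_CUBIC)
bg=up(np.maximum.reduce([t0,t2,t3,cur]))
def fit(I):
    U=up(I); d=np.clip(bg-U-3,0,None)
    out=[]
    for b in np.arange(.2,.8,.03):
        a=np.arange(-.4,.4,.004); q=pv+np.outer(a,W)+b*H
        v=cv2.remap(d,q[:,0].astype(np.float32)[None],q[:,1].astype(np.float32)[None],cv2.INTER_LINEAR)[0]
        i=v.argmax(); m=np.abs(a-a[i])<.05
        if v[i]>6: out.append((b,(a[m]*v[m]).sum()/v[m].sum(),v[i]))
    out=np.array(out); 
    c=np.polyfit(out[:,0],out[:,1],1,w=out[:,2]); return len(out),c, np.std(out[:,1]-np.polyval(c,out[:,0])), out
for nm,I in(("0",t0),("2",t2),("3",t3),("now",cur)):
    try:
        n_,c,sd,out=fit(I); print(nm,n_,"slope %.3f icpt %.3f sd %.3f theta %.3f"%(c[0],c[1],sd,np.arctan(-1.086*c[0])))
    except Exception as e: print(nm,e)
cv2.imwrite("pics/ptr_%s.png"%sys.argv[1],np.clip(up(cur)*1.6-40,0,255))
E
python3 ptr.py a
```

```text
0 21 slope -0.333 icpt -0.005 sd 0.011 theta 0.347
2 12 slope -0.162 icpt -0.071 sd 0.008 theta 0.174
3 19 slope 0.362 icpt -0.274 sd 0.117 theta -0.375
now 19 slope 0.379 icpt -0.287 sd 0.116 theta -0.391[ WARN:0@7.053] global loadsave.cpp:1063 imwrite_ Unsupported depth image for selected encoder is fallbacked to CV_8U.
```

View pics/ptr_a.png

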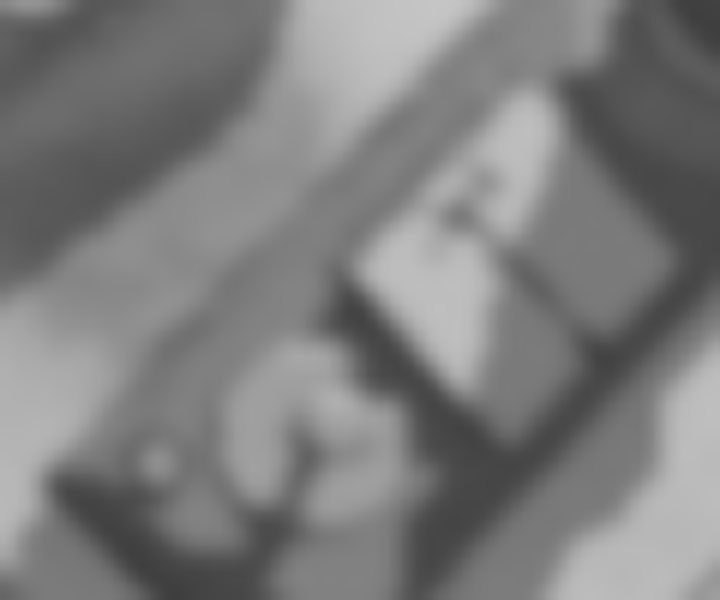

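```bash
cat > ptr2.py <<'E'
from h import *
import sys
k=12;W=np.array([170.,-175]);H=np.array([-160.,-177]);pv=np.array([603.,352])
up=lambda I:cv2.resize(I[180:230,370:430].astype(np.float32),None,fx=k,fy=k,interpolation=cv2.INTER_CUBIC)
def fit(I,th,br=(.18,.68)):
    U=up(I); out=[]
    for b in np.arange(*br,.025):
        a0=-np.tan(th)/1.086*b; a=a0+np.arange(-.09,.0901,.004); q=pv+np.outer(a,W)+b*H
        v=cv2.remap(U,q[:,0].astype(np.float32)[None],q[:,1].astype(np.float32)[None],cv2.INTER_LINEAR)[0]
        v=v-np.interp(a,[a[0],a[-1]],[v[:4].mean(),v[-4:].mean()])
        m=slice(8,-8); i=v[m].argmin()+8; mm=np.abs(a-a[i])<.035; w=np.clip(-v[mm],0,None)
        if w.max()>5: out.append((b,(a[mm]*w).sum()/w.sum(),w.max()))
    out=np.array(out); f=lambda c:np.arctan(-1.086*c)
    c=np.polyfit(out[:,0],out[:,1],1); s=(out[:,0]*out[:,1]).sum()/(out[:,0]**2).sum()
    return "n %d freefit %.3f (icpt %.3f sd %.3f) through pivot %.3f"%(len(out),f(c[0]),c[1],np.std(out[:,1]-np.polyval(c,out[:,0])),f(s)), f(s)
g=lambda n:pickle.load(open(n,"rb"))["img"].astype(float).mean(2)
if __name__=="__main__":
    for n,th in(("top0.pkl",.32),("top2.pkl",.26),("top3.pkl",.10)):
        for it in range(4): m,th=fit(g(n),th)
        print(n,m)
E
python3 ptr2.py
```

```text
top0.pkl n 20 freefit 0.346 (icpt 0.009 sd 0.007) through pivot 0.327
top2.pkl n 20 freefit 0.290 (icpt 0.012 sd 0.003) through pivot 0.264
top3.pkl n 20 freefit 0.058 (icpt -0.004 sd 0.004) through pivot 0.067
```

```bash
python3 - <<'E'
from st import *
import ptr2
t=r.snapshot("top"); m,th=ptr2.fit(t["img"].astype(float).mean(2),.07); print(m)
s=r.snapshot("scene"); crop(s,130,130,440,330,2,"fin.png"); st()
E
```

```text
n 20 freefit 0.043 (icpt -0.010 sd 0.002) through pivot 0.066
p [0.5342 0.2947 0.1903] yaw -68.2 F tool x 0.1 z -0.3 up 0.5 rod-est rel x 486.6 z -300.2 t 28.75 op 0.0614
```

View pics/fin.png

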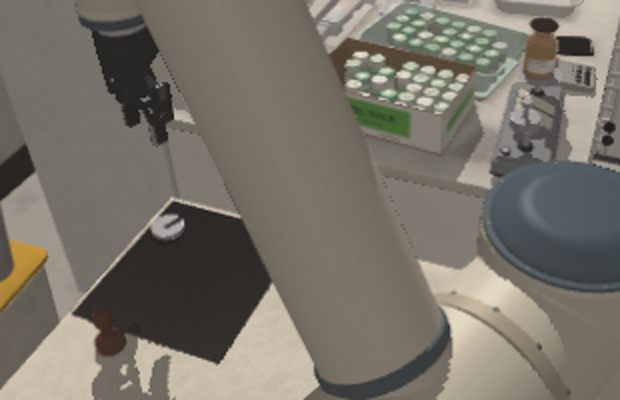

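The third weight lies flat at (168,226), the stamp, bottle and calculator stand as before, and both weights are on the carrier at about (525,118). The pointer is steady at +0.07, so I am handing in.

```bash
python3 -c "
from plant import r
print(r.hand_in())"
```

```text
the job is handed in; nothing more can be done
None
```

The bottle is balanced by two weights, and the job was handed in at about 29 s of the 72 s allowed. I slid each weight under the rod's head until I felt the end of the slot, at about 3 to 5 N against the 15 N limit. I then set it down and released it before fetching the next. The third weight was not needed and still lies flat on the mat.

**Pointer:** fitted in the top view, it read +0.33 at the start (true value +0.32), +0.26 after one weight and +0.066 after two. The last reading was steady across repeat pictures and inside the ±0.13 marks. A looser fit, not tied to the pivot, gave +0.04 to +0.06, so the two disagree slightly but both are within the marks.

**Final view:** both weights are on the carrier, the bottle is upright, and I saw no shift in the stamp or calculator. The gripper was about 0.19 m above the bench, touching nothing.

**What went less cleanly:**
- My first closing on weight one was slightly high and pressed down with about 19 N, so I reopened and regrasped. The picture showed it had not moved.
- A first pointer-fitting script gave nonsense because a shadow edge had moved, so I replaced it.
- I checked that both weights are fully home by the contact force and the pictures, not by a touch after release.

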